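Pack the kit crate for the second instrument

TASK

Pack the crate for the second instrument. Stand the two small bottles in the pockets of the caddy while it is on the bench, one in each, then lift the loaded caddy by its handle into the crate; also pack the parts case and every larger bottle into the crate, before or after the caddy as you like. At the end everything must stand upright and flat on the crate's floor, the small bottles in the caddy, and the other things on the bench must be left where they are.

Things in the scene. Friction and masses are not known exactly. Their poses are not given: they have to be found in the camera images.
- crate_in (a point): Fixed open blue crate: 158 x 158 mm inside, walls 6 mm thick and 50 mm high above the inner floor, which is 6 mm above the bench. This point: centre of the inner floor; x, y square to the walls, z up. It just holds the caddy, the case and five larger bottles laid out in three close rows: caddy + bottle, three bottles, case + bottle. Their tops stand out above its walls.
- square1_mid (a point): Larger bottle of square section (white plastic, label, black cap), 0.14 kg: body 48 x 48 mm and 56 mm high, then a sloping shoulder, then a round cap 26 mm across, from 68 to 94 mm (its top) above its underside. Origin: on its axis, half-way up, 47 mm above its underside; z up, x and y square to its faces. May be absent (None).
- square2_mid (a point): Larger bottle of square section (white plastic, label, black cap), 0.14 kg: body 48 x 48 mm and 56 mm high, then a sloping shoulder, then a round cap 26 mm across, from 68 to 94 mm (its top) above its underside. Origin: on its axis, half-way up, 47 mm above its underside; z up, x and y square to its faces. May be absent (None).
- square3_mid (a point): Larger bottle of square section (white plastic, label, black cap), 0.14 kg: body 48 x 48 mm and 56 mm high, then a sloping shoulder, then a round cap 26 mm across, from 68 to 94 mm (its top) above its underside. Origin: on its axis, half-way up, 47 mm above its underside; z up, x and y square to its faces. May be absent (None).
- round1_mid (a point): Larger round bottle (amber glass, label, black cap), 0.14 kg: body 48 mm across and 56 mm high, then a sloping shoulder, then a cap 26 mm across, from 68 to 94 mm (its top) above its underside. Origin: on its axis, half-way up, 47 mm above its underside; z up. May be absent (None).
- round2_mid (a point): Larger round bottle (amber glass, label, black cap), 0.14 kg: body 48 mm across and 56 mm high, then a sloping shoulder, then a cap 26 mm across, from 68 to 94 mm (its top) above its underside. Origin: on its axis, half-way up, 47 mm above its underside; z up. May be absent (None).
- small1_mid (a point): Small round bottle (amber glass, label, white cap), 0.08 kg: body 34 mm across and 44 mm high, then a sloping shoulder, then a cap 22 mm across, from 58 to 82 mm (its top) above its underside. Origin: on its axis, half-way up, 41 mm above its underside; z up.
- small2_mid (a point): Small round bottle (amber glass, label, white cap), 0.08 kg: body 34 mm across and 44 mm high, then a sloping shoulder, then a cap 22 mm across, from 58 to 82 mm (its top) above its underside. Origin: on its axis, half-way up, 41 mm above its underside; z up.
- caddy_mid (a point): Loose grey two-place bottle caddy, 0.2 kg: trough 100 (its x) x 50 mm (y), floor 4 mm thick, walls up to 26 mm high; two pockets 44 x 44 mm, centred 25 mm either side of the middle along x, parted by a web that rises to the handle bar: 36 mm along y, 8 mm wide, 12 mm high, centred 112 mm above the underside (53 above this point), top at 118. This point: its middle, 59 mm above its underside; z up.
- case_mid (a point): Aluminium parts case with bar handle on top, 0.3 kg: body 98 (its x) x 48 mm (y), 55 mm high. The bar runs along x: 66 mm long, 12 mm wide and high, centred 88 mm above the underside (41 above this point), open beneath between two posts 54 mm apart. This point: its middle, 47 mm above its underside; z up.
- vial_rack_mid (a point): Bystander, to be left alone: flat white rack of sample vials, 60 x 130 mm, 53 mm high to the vial caps.
- beaker_mid (a point): Bystander, to be left alone: glass beaker, 68 mm across, 85 mm high.
- wrench_mid (a point): Bystander, to be left alone: open wrench lying flat, 160 mm long.
- mouse_mid (a point): Bystander, to be left alone: computer mouse, 100 x 58 mm, 29 mm high.
There are look-alikes about, which are no part of the job. Leave any pink, red or yellow look-alike of the part that bears round1_mid alone.

How it is judged:
On the way, in this order (a step that is already met when the one before it is completed fails the run):
1. both small bottles stand in the caddy, one in each pocket, with the caddy standing on the bench outside the crate (((x of small1_mid in the frame of caddy_mid between 0.018 and 0.032 m and y of small1_mid in the frame of caddy_mid between -0.007 and 0.007 m and z of small1_mid in the frame of caddy_mid between -0.02 and -0.008 m and angle between each of small1_mid, small2_mid's own z axis and vertical below 0.15 rad and x of small2_mid in the frame of caddy_mid between -0.032 and -0.018 m and y of small2_mid in the frame of caddy_mid between -0.007 and 0.007 m and z of small2_mid in the frame of caddy_mid between -0.02 and -0.008 m) or (x of small1_mid in the frame of caddy_mid between -0.032 and -0.018 m and y of small1_mid in the frame of caddy_mid between -0.007 and 0.007 m and z of small1_mid in the frame of caddy_mid between -0.02 and -0.008 m and angle between each of small1_mid, small2_mid's own z axis and vertical below 0.15 rad and x of small2_mid in the frame of caddy_mid between 0.018 and 0.032 m and y of small2_mid in the frame of caddy_mid between -0.007 and 0.007 m and z of small2_mid in the frame of caddy_mid between -0.02 and -0.008 m)) and horizontal distance between caddy_mid and crate_in above 0.1 m and height (world z) of caddy_mid below 0.066 m and angle between caddy_mid's own z axis and vertical below 0.1 rad), for 0.2 s.
2. the loaded caddy stands on the crate's floor with both bottles in it (((x of small1_mid in the frame of caddy_mid between 0.018 and 0.032 m and y of small1_mid in the frame of caddy_mid between -0.007 and 0.007 m and z of small1_mid in the frame of caddy_mid between -0.02 and -0.008 m and angle between each of small1_mid, small2_mid's own z axis and vertical below 0.15 rad and x of small2_mid in the frame of caddy_mid between -0.032 and -0.018 m and y of small2_mid in the frame of caddy_mid between -0.007 and 0.007 m and z of small2_mid in the frame of caddy_mid between -0.02 and -0.008 m) or (x of small1_mid in the frame of caddy_mid between -0.032 and -0.018 m and y of small1_mid in the frame of caddy_mid between -0.007 and 0.007 m and z of small1_mid in the frame of caddy_mid between -0.02 and -0.008 m and angle between each of small1_mid, small2_mid's own z axis and vertical below 0.15 rad and x of small2_mid in the frame of caddy_mid between 0.018 and 0.032 m and y of small2_mid in the frame of caddy_mid between -0.007 and 0.007 m and z of small2_mid in the frame of caddy_mid between -0.02 and -0.008 m)) and x of caddy_mid in the frame of crate_in between -0.057 and 0.057 m and y of caddy_mid in the frame of crate_in between -0.057 and 0.057 m and z of caddy_mid in the frame of crate_in between 0.053 and 0.065 m and angle between caddy_mid's own z axis and vertical below 0.12 rad), for 0.2 s.
At the end, for the whole second after the job is handed in: The caddy, the parts case and every larger bottle that is present stand within the crate's walls, upright (within 7 degrees) and on its floor (within 6 mm), with one small bottle standing in each pocket of the caddy; nothing is held (all of step 2 and x of case_mid in the frame of crate_in between -0.057 and 0.057 m and y of case_mid in the frame of crate_in between -0.057 and 0.057 m and z of case_mid in the frame of crate_in between 0.041 and 0.053 m and angle between each of case_mid, square1_mid, square2_mid, square3_mid, round1_mid, round2_mid's own z axis and vertical below 0.12 rad and x of square1_mid in the frame of crate_in between -0.058 and 0.058 m and y of square1_mid in the frame of crate_in between -0.058 and 0.058 m and z of square1_mid in the frame of crate_in between 0.041 and 0.053 m and x of square2_mid in the frame of crate_in between -0.058 and 0.058 m and y of square2_mid in the frame of crate_in between -0.058 and 0.058 m and z of square2_mid in the frame of crate_in between 0.041 and 0.053 m and x of square3_mid in the frame of crate_in between -0.058 and 0.058 m and y of square3_mid in the frame of crate_in between -0.058 and 0.058 m and z of square3_mid in the frame of crate_in between 0.041 and 0.053 m and x of round1_mid in the frame of crate_in between -0.058 and 0.058 m and y of round1_mid in the frame of crate_in between -0.058 and 0.058 m and z of round1_mid in the frame of crate_in between 0.041 and 0.053 m and x of round2_mid in the frame of crate_in between -0.058 and 0.058 m and y of round2_mid in the frame of crate_in between -0.058 and 0.058 m and z of round2_mid in the frame of crate_in between 0.041 and 0.053 m); the robot touches nothing.
It fails at once if the vial rack is moved more than 30 mm (distance of vial_rack_mid from where it was at the start of the episode above 0.03 m).
It fails at once if the beaker is moved more than 30 mm (distance of beaker_mid from where it was at the start of the episode above 0.03 m).
It fails at once if the wrench is moved more than 30 mm (distance of wrench_mid from where it was at the start of the episode above 0.03 m).
It fails at once if the mouse is moved more than 30 mm (distance of mouse_mid from where it was at the start of the episode above 0.03 m).
Of square1, square2, square3, round1, round2 only 3 to 5 are there at a start; the rules pass over those that are not, and their reading is None.
At some moment in a run one of square1, square2, square3, round1, round2, caddy, case may be knocked a few centimetres aside while the robot is not near it.
It also fails if it takes over 210 s, if anything falls off the work surface, if the arm or the gripper's body presses on something with over 40 N, if the wrist force passes 120 N, or if a joint passes its speed limit or range.

ROBOT

A 6-joint arm with a two-finger parallel gripper is mounted at the origin on the work surface. World frame = base frame: x ahead of the robot, y to its left, z up, the work surface at z = 0. Lengths are in m, angles in rad, forces in N, time in s.
With the tool pointing down it reaches from about 0.25 to 0.725 m from the base axis. Payload 9.7 kg.
Tool frame: the origin (TCP) lies at the very end of the fingers, on their centre line; the grasp point (between the pads) lies 19 mm behind it; z points along the fingers, y is the line along which they close (so a half turn about z gives the same grasp; the last joint's range is limited). The gripper opens to 85 mm and grips with 20 to 120 N. Pads are 22 mm wide; open, the fingers measure 114 mm over their backs; the gripper's body (76 mm by 85 mm) begins 54 mm behind the grasp point. The pads swing forward as they close: fully open they stand 13 mm farther back than shut.
Start: joints at [-1.16, 0.087, 0.176, 1.66, 0, 1.571], TCP at [0.22, -0.504, 0.231] pointing down, gripper open.
Joint ranges: [-3.13, 3.13], [-0.85, 1.81], [-1.15, 1.24], [-2.2, 2.28], [-1.44, 1.52], [-3.14, 3.14]. Speed limits (rad/s): [2.22, 2.22, 2.57, 3.14, 3.14, 3.14].

INTERFACE

Orientations are given as a 3x3 rotation matrix whose columns are the frame's x, y, z axes.
In Python, from bench import sense, read_camera, job_done, find_in, masks_of, pinpoint gives the robot as it stands.
- The arm moves only by the tool move_arm, never from a script. Its argument "deltas" is a list of rows, each a list of 3 entries, a list of its own where there are three numbers: the shift along the tool's x, y, z in mm, then the turn, a rotation vector about the tool's x, y, z in rad, then the finger opening in mm, from 0 to 85.4. A call has 1 to 12 rows; each row is the pose to reach, as a shift and turn from the pose commanded when the call began, along the tool's axes at that moment; what a row does not reach only later rows make up. A row lasts 1/10 s, in which the tool goes at most 50 mm and 8.59 degrees, less where a joint would pass 70% of its speed; a pose out of reach is approached as far as the arm can. A call with a gripper value outside its range is refused whole. The fingers move at their own pace and stop on an object; "squeeze" is the grip in N (left out, the last holds). Time passes only in rows, so rows that repeat a pose let the fingers close. It gives the time, the measured TCP pose, the force, the opening and the grip force at its end, in the units of the state.
- sense(): the state, without advancing time (a new reading comes with each control period).
- read_camera(name): name is "scene" or "top" or "wrist"; returns a dict with "frame" (400x640x3 uint8, red, green, blue), "z_map" (400x640 float32, m along the optical axis (not along the pixel's ray), 0 where there is no reading), "camera_matrix" (3x3 intrinsics, pixels), "R" (3x3) and "t" (3): a world point X has camera coordinates R X + t; the wrist camera has in their place "tool_from_camera" (4x4, takes a point from camera to tool coordinates, whose origin is the TCP and whose axes are the flange's). Camera axes: x right, y down, z forward; pixel columns grow to the right and rows downward; lengths in m; the calibration is good to about 2 mm. A picture is of the moment at which its call begins: read the wrist's pose just before it.
- job_done(): hands the job in; it is judged then, once.
Trained networks look in a picture, given as the dict that the camera call returned (one of the last four; its "shot" number tells which), for a name from the list of things; names that differ only in an ending like _2 or _b are one class to them, and where a whole thing is asked for, a point or a joint stands for the part that bears it (a point fixed in the world has none). Each returns a list of dicts, best first, with "score" (0 to 1); they miss things now and then, are a little off and sometimes report something else, mostly with a low value. They report only what shows in the picture. A call takes as long as a camera call. They do not tell look-alikes from the thing itself.
- find_in(picture, query): "extent" ([centre column, centre row, width, height] in pixels, round what is visible of it).
- masks_of(picture, query): "region" (400x640 bool, what is visible of it) and "extent" ([centre column, centre row, width, height] in pixels, round what is visible of it).
- pinpoint(picture, query): "xy" ([column, row] in pixels: a listed point, or the origin of a listed thing).
The state is a dict: "t": time; "qpos": joint angles; "joint_vel": joint speeds; "tau": joint torques, N m; "eef_pos": TCP position; "eef_rot": TCP orientation; "contact_force": force on the tool from outside, world axes, zero at the start; "torque": the same for the moment, N m; "finger_gap": finger opening in m; "grasp_force": force on a finger pad.
Only numpy, scipy, OpenCV 4.12 (cv2) and the standard library are available. Lean on these libraries where they do the work, as an engineer would, in place of code of your own. Each camera call takes 0.05 s, during which the arm holds its last target. There are 200 camera calls.

## Working session

There is one attempt and no reset: what is moved stays moved. The work goes in short steps, Python scripts to look and compute and a tool call to move; the robot and the scene stay as the last step left them, time stands still between calls to the robot, and variables do not carry over. Pictures are saved under pics/ and viewed, at most 14 in all, crops included, and the job is handed in when it is done.

Besides the shell and the picture viewer there is one more tool, called after "Request:" by a JSON object that holds its "op" and its "data". move_arm: Moves the arm, as the interface text tells. Its arguments: {"type":"object","properties":{"deltas":{"type":"array"},"squeeze":{"type":"number"}},"required":["deltas"]}

```bash
mkdir -p pics; ls; python3 - <<'E'
from bench import *
import cv2,numpy as np
s=sense();print({k:np.round(v,3).tolist() for k,v in s.items()})
for n in("scene","top"):
    p=read_camera(n);cv2.imwrite(f"pics/{n}0.png",p["frame"][...,::-1]);print(n,np.round(p["camera_matrix"],1).tolist(),np.round(p["R"],3).tolist(),np.round(p["t"],3).tolist(), p["z_map"].min(),p["z_map"].max())
E
```

```text
pics
{'t': 0.0, 'qpos': [-1.16, 0.087, 0.175, 1.66, -0.0, 1.571], 'joint_vel': [-0.0, -0.0, 0.0, -0.001, -0.001, 0.0], 'tau': [-0.002, -52.039, 46.48, 0.017, -0.0, -0.0], 'eef_pos': [0.22, -0.504, 0.231], 'eef_rot': [[0.917, 0.399, -0.001], [0.399, -0.917, 0.001], [-0.0, -0.001, -1.0]], 'contact_force': [1.203, 0.073, 0.413], 'torque': [0.017, -0.018, -0.037], 'grasp_force': 0.0, 'finger_gap': 0.086}
scene [[396.0, 0.0, 322.1], [0.0, 396.0, 206.2], [0.0, 0.0, 1.0]] [[0.702, 0.712, -0.009], [0.396, -0.401, -0.826], [-0.592, 0.576, -0.564]] [-0.428, -0.158, 1.558] 0.0 3.921152
top [[397.6, 0.0, 316.1], [0.0, 397.6, 197.9], [0.0, 0.0, 1.0]] [[-0.023, -1.0, 0.006], [-0.992, 0.022, -0.127], [0.127, -0.009, -0.992]] [0.036, 0.551, 1.231] 0.0 2.224763
```

View pics/top0.png

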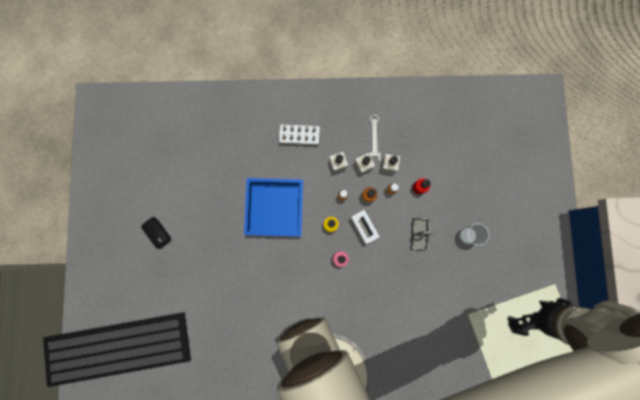

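View pics/scene0.png

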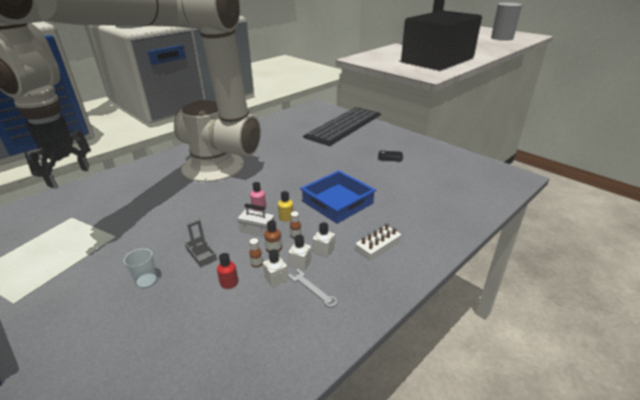

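The top view shows the crate at (274,208), square bottles at (338,160), (365,163) and (391,162), an amber round one at (370,195), and small bottles at (343,195) and (392,188). The caddy is at (420,234) and the case at (365,228). Yellow, pink and red look-alikes are also there. That makes four larger bottles; the scene view agrees.

```bash
cat > h.py <<'E'
from bench import *
import numpy as np, cv2
names=["crate_in","square1_mid","round1_mid","small1_mid","caddy_mid","case_mid"]
def shot(n):
    s=sense(); p=read_camera(n)
    if n=="wrist":
        T=np.array(p["tool_from_camera"]); Rt=np.array(s["eef_rot"])
        A=Rt@T[:3,:3]; c=Rt@T[:3,3]+np.array(s["eef_pos"])
    else:
        A=np.array(p["R"]).T; c=-A@np.array(p["t"])
    return p,A,c
def ray(P,uv):
    p,A,c=P; return A@np.linalg.solve(p["camera_matrix"],[uv[0],uv[1],1.])
def at_h(P,uv,h):
    d=ray(P,uv); return P[2]+d*(h-P[2][2])/d[2]
def cloud(P,m=None):
    p,A,c=P; z=p["z_map"]; v,u=np.nonzero((z>0)&(m if m is not None else True))
    K=p["camera_matrix"]; zz=z[v,u]
    X=np.stack([(u-K[0,2])/K[0,0]*zz,(v-K[1,2])/K[1,1]*zz,zz],1)@A.T+c
    return X,u,v
def inplane(X,h0,h1): return X[(X[:,2]>h0)&(X[:,2]<h1)]
def yaw(Rm): return np.arctan2(Rm[1,0],Rm[0,0])
E
python3 - <<'E'
from h import *
P=shot("top");S=shot("scene")
for n in names+["vial_rack_mid","beaker_mid","wrench_mid"]:
    for nm,Q in(("top",P),("scene",S)):
        for r in masks_of(Q[0],n)[:6]:
            if r["score"]<.3: continue
            X,_,_=cloud(Q,r["region"])
            print(n,nm,round(r["score"],2),np.round(r["extent"]),np.round(np.median(X,0),3),"hi",np.round(np.percentile(X,98,axis=0),3),"lo",np.round(np.percentile(X,2,axis=0),3))
E
```

```text
crate_in top 0.55 [273. 207.  57.  59.] [0.53  0.161 0.008] hi [0.615 0.242 0.06 ] lo [0.441 0.072 0.001]
crate_in scene 0.75 [337. 196.  73.  50.] [0.521 0.161 0.025] hi [0.615 0.241 0.057] lo [ 0.44   0.068 -0.   ]
square1_mid top 0.58 [367. 162.  21.  22.] [ 0.656 -0.129  0.058] hi [ 0.69  -0.106  0.098] lo [ 0.634 -0.162  0.   ]
square1_mid top 0.4 [390. 190.  15.   9.] [ 0.571 -0.213  0.052] hi [ 0.586 -0.202  0.086] lo [ 0.56  -0.229  0.018]
round1_mid top 0.71 [330. 223.  18.  16.] [ 0.467 -0.02   0.064] hi [ 0.488 -0.002  0.099] lo [ 0.448 -0.039  0.056]
round1_mid top 0.67 [420. 188.  18.  18.] [ 0.58  -0.305  0.06 ] hi [ 0.614 -0.29   0.098] lo [ 0.561 -0.334  0.001]
round1_mid top 0.63 [369. 195.  14.  15.] [ 0.553 -0.14   0.061] hi [ 0.579 -0.122  0.098] lo [ 0.535 -0.167  0.017]
round1_mid top 0.55 [342. 259.  17.  16.] [ 0.362 -0.046  0.062] hi [ 0.383 -0.026  0.098] lo [ 0.34  -0.07   0.001]
round1_mid scene 0.95 [274. 237.  20.  34.] [ 0.57  -0.152  0.053] hi [ 0.583 -0.075  0.094] lo [ 0.489 -0.169  0.   ]
round1_mid scene 0.84 [226. 272.  20.  36.] [ 0.597 -0.322  0
[... 1102 characters left out ...]
ial_rack_mid scene 0.65 [378. 242.  44.  38.] [0.78  0.061 0.029] hi [0.799 0.132 0.053] lo [0.737 0.008 0.003]
beaker_mid top 0.89 [476. 235.  30.  22.] [ 0.425 -0.478  0.048] hi [ 0.453 -0.432  0.088] lo [ 0.394 -0.495  0.003]
beaker_mid scene 0.78 [139. 270.  36.  42.] [ 0.443 -0.467  0.056] hi [ 0.458 -0.435  0.084] lo [ 0.393 -0.495 -0.001]
wrench_mid top 0.61 [375. 139.  13.  41.] [ 0.742 -0.176  0.007] hi [ 0.815 -0.165  0.013] lo [ 0.684 -0.191  0.001]
wrench_mid top 0.36 [370. 195.  14.  15.] [ 0.555 -0.141  0.061] hi [ 0.587 -0.122  0.098] lo [ 0.535 -0.168  0.002]
wrench_mid scene 0.92 [313. 288.  52.  39.] [ 0.754 -0.177  0.006] hi [ 0.831 -0.156  0.009] lo [ 0.679 -0.192 -0.003]
```

Request:
{"op": "move_arm", "data": {"deltas": [[[0,0,-50],[0,0,0],85],[[0,0,-100],[0,0,0.1],85],[[314,-195,-110],[0,0,0.41],85],[[314,-195,-110],[0,0,0.41],85],[[314,-195,-110],[0,0,0.41],85],[[314,-195,-110],[0,0,0.41],85],[[314,-195,-110],[0,0,0.41],85],[[314,-195,-110],[0,0,0.41],85],[[314,-195,-110],[0,0,0.41],85],[[314,-195,-110],[0,0,0.41],85],[[314,-195,-110],[0,0,0.41],85],[[314,-195,-110],[0,0,0.41],85]]}}

```text
t: 2.3
eef_pos: [0.4298, -0.1997, 0.3413]
eef_rot: [[1.0, 0.002, -0.0], [0.002, -1.0, -0.0], [-0.0, 0.0, -1.0]]
contact_force: [-0.9, -0.2, -0.8]
finger_gap: 0.085
grasp_force: 0.0
```

```bash
python3 - <<'E'
from h import *
P=shot("wrist");cv2.imwrite("pics/w1.png",P[0]["frame"][...,::-1]);np.set_printoptions(precision=3,suppress=True)
s=sense();print(s["eef_pos"],s["eef_rot"],P[0]["tool_from_camera"],P[0]["camera_matrix"])
Z=P[0]["z_map"];print((Z>0).mean())
for n in names[1:]:
    for r in masks_of(P[0],n)[:6]:
        if r["score"]<.3: continue
        X,_,_=cloud(P,r["region"]);print(n,round(r["score"],2),np.round(r["extent"]),np.median(X,0),"hi",np.percentile(X,98,axis=0),"lo",np.percentile(X,2,axis=0))
E
```

```text
[ 0.43  -0.2    0.341] [[ 1.     0.001 -0.   ]
 [ 0.001 -1.    -0.   ]
 [-0.     0.    -1.   ]] [[-0.    -0.952 -0.305  0.078]
 [ 1.    -0.001  0.     0.002]
 [-0.    -0.305  0.952 -0.143]
 [ 0.     0.     0.     1.   ]] [[289.182   0.    314.495]
 [  0.    289.182 200.685]
 [  0.      0.      1.   ]]
0.99634765625
square1_mid 0.76 [272.   9.  36.  18.] [ 0.638 -0.14   0.032] hi [ 0.648 -0.124  0.057] lo [ 0.632 -0.164  0.005]
square1_mid 0.64 [ 75.  92. 146. 138.] [0.531 0.169 0.009] hi [0.611 0.239 0.057] lo [0.441 0.066 0.004]
round1_mid 0.85 [278.  69.  42.  39.] [ 0.555 -0.152  0.062] hi [ 0.579 -0.127  0.096] lo [ 0.536 -0.17   0.015]
round1_mid 0.73 [221. 202.  41.  37.] [ 0.369 -0.058  0.06 ] hi [ 0.384 -0.031  0.095] lo [ 0.34  -0.073  0.   ]
round1_mid 0.68 [197. 136.  49.  35.] [ 0.471 -0.033  0.06 ] hi [ 0.492 -0.008  0.095] lo [ 0.448 -0.046 -0.   ]
round1_mid 0.63 [399.  52.  48.  41.] [ 0.579 -0.308  0.061] hi [ 0.604 -0.292  0.096] lo [ 0.561 -0.332  0.007]
small1_mid 0.85 [218.  68.  32.  29.] [ 0.557 -0.07   0.052] hi [ 0.574 -0.054  0.083] lo [ 0.543 -0.079  0.011]
caddy_mid 0.62 [327.   9.  35.  18.] [ 0.637 -0.219  0.039] hi [ 0.642 -0.195  0.057] lo [ 0.633 -0.239  0.006]
case_mid 0.84 [266. 144.  63.  70.] [ 0.462 -0.133  0.055] hi [ 0.507 -0.095  0.095] lo [ 0.411 -0.167  0.001]
```

View pics/w1.png

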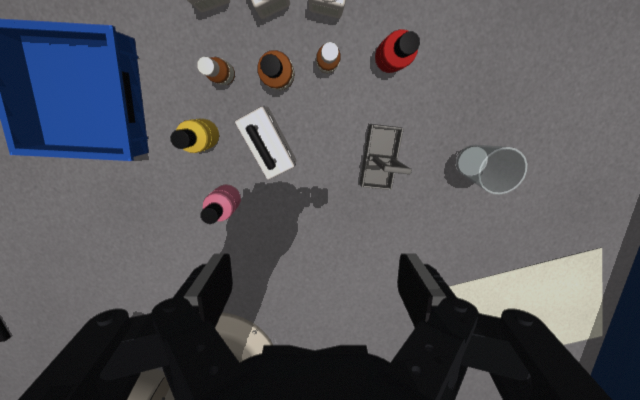

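The wrist view shows the case at (265,143), the caddy at (382,157), small bottles at (210,67) and (329,55), the amber round at (276,68), and the three squares along the top edge. Next I'll get precise positions from the depth bands of the cap and handle tops.

```bash
cat >> h.py <<'E'
def clusters(P,h0,h1,x=(0.3,0.75),y=(-0.42,0.27),res=.002,minpx=8,gap=1):
    """connected blobs of cloud points in a height band: list of (N x 3 points, mean colour)"""
    X,u,v=cloud(P); k=(X[:,2]>h0)&(X[:,2]<h1)&(X[:,0]>x[0])&(X[:,0]<x[1])&(X[:,1]>y[0])&(X[:,1]<y[1])
    X=X[k];C=P[0]["frame"][v[k],u[k]]
    if len(X)==0: return []
    ij=((X[:,:2]-[x[0],y[0]])/res).astype(int); im=np.zeros(ij.max(0)+1,np.uint8); im[ij[:,0],ij[:,1]]=1
    im=cv2.dilate(im,np.ones((2*gap+1,)*2,np.uint8)); n,L=cv2.connectedComponents(im)
    l=L[ij[:,0],ij[:,1]]
    return [(X[l==i],C[l==i].mean(0)) for i in range(1,n) if (l==i).sum()>=minpx]
def box(X):
    (c,(w,h),a)=cv2.minAreaRect((X[:,:2]*1000).astype(np.float32))
    if w<h: w,h,a=h,w,a+90
    return np.array(c)/1000,w,h,(a+90)%180-90   # centre, long, short mm, yaw deg of long axis
def report(P,h0,h1,**k):
    for X,C in clusters(P,h0,h1,**k):
        c,w,h,a=box(X); print(f"  n{len(X)} mean{np.round(X.mean(0),4)} box{np.round(c,4)} {w:.0f}x{h:.0f}mm yaw{a:.1f} z{np.median(X[:,2]):.4f} rgb{C.astype(int)}")
E
python3 - <<'E'
from h import *
for n in("wrist","top"):
    P=shot(n);g=1 if n=="wrist" else 2
    for h in((.112,.125),(.089,.101),(.075,.087),(.05,.06),(.02,.03)): print(n,h);report(P,*h,gap=g)
E
```

```text
wrist (0.112, 0.125)
  n184 mean[ 0.4336 -0.3077  0.1178] box[ 0.4331 -0.3078] 35x8mm yaw84.0 z0.1180 rgb[100  98  95]
wrist (0.089, 0.101)
  n256 mean[ 0.3615 -0.0506  0.094 ] box[ 0.3609 -0.0501] 25x25mm yaw6.8 z0.0942 rgb[26 24 26]
  n439 mean[ 0.4588 -0.1289  0.0935] box[ 0.4579 -0.1286] 66x12mm yaw26.6 z0.0937 rgb[38 37 38]
  n18 mean[ 0.4362 -0.293   0.0949] box[ 0.4367 -0.2933] 9x4mm yaw-59.9 z0.0943 rgb[45 44 43]
  n12 mean[ 0.4345 -0.3218  0.0954] box[ 0.4347 -0.3223] 7x1mm yaw-89.0 z0.0962 rgb[54 53 52]
  n316 mean[ 0.4691 -0.0237  0.094 ] box[ 0.469  -0.0229] 25x25mm yaw-36.9 z0.0941 rgb[27 26 25]
  n371 mean[ 0.5587 -0.1471  0.0943] box[ 0.5588 -0.147 ] 25x25mm yaw-27.5 z0.0944 rgb[40 37 36]
  n410 mean[ 0.5837 -0.3148  0.0943] box[ 0.584 -0.315] 25x25mm yaw-39.1 z0.0944 rgb[41 38 39]
wrist (0.075, 0.087)
  n64 mean[ 0.3677 -0.0564  0.0814] box[ 0.3667 -0.0545] 25x11mm yaw50.4 z0.0810 rgb[22 14 16]
  n12 mean[ 0.434  -0.3202  0.0819] box[ 0.4344 -0.3217] 8x2mm yaw-74.5 z0.0826 rgb[46 45 44]
  n18 mean[ 0.4361 -0.2927  0.0811] box[ 0.4365 -0.2934] 10x5mm yaw-60.4 z0.0814 r
[... 6048 characters left out ...]
79] 32x7mm yaw33.2 z0.0218 rgb[77 67 55]
  n10 mean[ 0.5733 -0.2987  0.0251] box[ 0.5772 -0.2971] 40x13mm yaw22.0 z0.0254 rgb[77 21 19]
  n10 mean[0.6036 0.2258 0.0266] box[0.6044 0.2273] 27x13mm yaw-45.2 z0.0285 rgb[ 15  50 100]
  n17 mean[0.6035 0.1184 0.0247] box[0.6036 0.1224] 65x1mm yaw87.4 z0.0246 rgb[13 47 94]
  n11 mean[ 0.6397 -0.2095  0.0259] box[ 0.6391 -0.2098] 41x10mm yaw63.5 z0.0255 rgb[87 87 78]
  n14 mean[ 0.6475 -0.125   0.0258] box[ 0.6449 -0.1285] 58x26mm yaw69.2 z0.0263 rgb[97 95 88]
  n12 mean[ 0.6509 -0.0466  0.0245] box[ 0.6508 -0.0458] 56x26mm yaw68.3 z0.0235 rgb[101 100  92]
  n95 mean[0.7405 0.0721 0.0272] box[0.7411 0.0763] 128x15mm yaw87.8 z0.0282 rgb[177 180 178]
```

Request:
{"op": "move_arm", "data": {"deltas": [[[146,20,170],[0,0,0.105],44],[[146,20,170],[0,0,0.105],44],[[146,20,170],[0,0,0.105],44],[[146,20,170],[0,0,0.105],44],[[146,20,170],[0,0,0.105],44],[[146,20,210],[0,0,0.105],44],[[146,20,250],[0,0,0.105],44],[[146,20,281],[0,0,0.105],44],[[146,20,281],[0,0,0.105],44],[[146,20,281],[0,0,0.105],10],[[146,20,281],[0,0,0.105],10],[[146,20,281],[0,0,0.105],10]], "squeeze": 30}}

```text
t: 3.9
eef_pos: [0.5767, -0.2204, 0.0626]
eef_rot: [[0.995, -0.104, 0.003], [-0.104, -0.995, -0.001], [0.003, 0.001, -1.0]]
contact_force: [-0.3, -0.0, -0.6]
finger_gap: 0.0208
grasp_force: 29.5
```

Request:
{"op": "move_arm", "data": {"deltas": [[[0,0,-40],[0,0,0],10],[[0,0,-65],[0,0,0],10],[[-108,102,-65],[0,0,0],10],[[-108,102,-65],[0,0,0],10],[[-108,102,-65],[0,0,0],10],[[-108,102,-65],[0,0,0],10],[[-108,102,-65],[0,0,0],10],[[-108,102,-65],[0,0,0],10]]}}

```text
t: 4.7
eef_pos: [0.4585, -0.31, 0.1261]
eef_rot: [[0.995, -0.104, 0.001], [-0.104, -0.995, -0.001], [0.001, 0.0, -1.0]]
contact_force: [-0.5, -0.1, -1.0]
finger_gap: 0.0208
grasp_force: 29.6
```

```bash
python3 - <<'E'
from h import *
P=shot("wrist");cv2.imwrite("pics/w2.png",P[0]["frame"][...,::-1])
s=sense();print(s["eef_pos"],s["finger_gap"])
for h in((.112,.125),(.02,.03)): print(h);report(P,*h,x=(.36,.52),y=(-.36,-.24))
E
```

```text
[ 0.45861775 -0.30969037  0.12575432] 0.020821561741982336
(0.112, 0.125)
  n50 mean[ 0.4303 -0.319   0.1184] box[ 0.4298 -0.3191] 9x5mm yaw-51.6 z0.1183 rgb[71 69 67]
  n40 mean[ 0.4331 -0.299   0.1184] box[ 0.4338 -0.2999] 6x5mm yaw-7.1 z0.1184 rgb[68 66 64]
  n722 mean[ 0.4679 -0.3124  0.1159] box[ 0.466  -0.3128] 28x16mm yaw72.6 z0.1153 rgb[101  56  27]
(0.02, 0.03)
  n658 mean[ 0.4664 -0.3143  0.0255] box[ 0.4526 -0.3113] 61x50mm yaw-6.8 z0.0260 rgb[87 85 82]
```

View pics/w2.png

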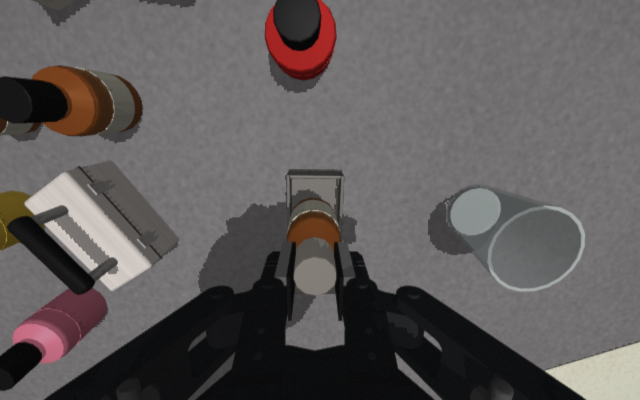

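The bottle hangs upright over the +x pocket; a 1.5 mm sideways correction is needed before lowering.

Request:
{"op": "move_arm", "data": {"deltas": [[[0,1.5,30],[0,0,0],10],[[0,1.5,50],[0,0,0],10],[[0,1.5,58],[0,0,0],10],[[0,1.5,58.5],[0,0,0],10],[[0,1.5,58.5],[0,0,0],44],[[0,1.5,58.5],[0,0,0],44],[[0,1.5,58.5],[0,0,0],44],[[0,1.5,20],[0,0,0],44],[[0,1.5,-30],[0,0,0],44],[[0,1.5,-80],[0,0,0],44],[[0,1.5,-110],[0,0,0],44]]}}

```text
t: 5.85
eef_pos: [0.4579, -0.312, 0.2398]
eef_rot: [[0.995, -0.104, 0.004], [-0.104, -0.995, -0.003], [0.004, 0.002, -1.0]]
contact_force: [-0.2, 0.2, 1.0]
finger_gap: 0.0442
grasp_force: 0.0
```

```bash
cat >> h.py <<'E'
def deltas(*targets):
    """world x,y,z (m), tool yaw (deg, of tool x) -> tool-axis shift mm and turn"""
    s=sense();R=np.array(s["eef_rot"]);p=np.array(s["eef_pos"])
    for x,y,z,a in targets:
        d=R.T@(np.array([x,y,z])-p)*1000; t=-(np.radians(a)-yaw(R)); t=(t+np.pi/2)%np.pi-np.pi/2
        print("delta",np.round(d,1),"turn",round(t,3),"q6",round(s["qpos"][5],2),"q1",round(s["qpos"][0],2))
E
python3 - <<'E'
from h import *
P=shot("wrist");print(sense()["eef_pos"])
for h in((.112,.125),(.078,.09),(.02,.03)): print(h);report(P,*h)
deltas((.5597,-.0633,.15,-6),(.5597,-.0633,.061,-6))
E
```

```text
[ 0.45855311 -0.31240418  0.2436751 ]
(0.112, 0.125)
  n328 mean[ 0.4338 -0.3094  0.1174] box[ 0.4329 -0.3092] 36x8mm yaw82.8 z0.1179 rgb[58 56 55]
(0.078, 0.09)
  n192 mean[ 0.3656 -0.058   0.084 ] box[ 0.3636 -0.0557] 26x14mm yaw27.7 z0.0842 rgb[13 12 13]
  n203 mean[ 0.4603 -0.1333  0.0865] box[ 0.4597 -0.1326] 65x5mm yaw26.0 z0.0873 rgb[44 43 42]
  n22 mean[ 0.434  -0.3234  0.0842] box[ 0.4339 -0.3234] 7x1mm yaw82.6 z0.0842 rgb[41 40 39]
  n29 mean[ 0.4366 -0.2959  0.0837] box[ 0.4363 -0.2969] 9x5mm yaw49.0 z0.0827 rgb[42 41 40]
  n335 mean[ 0.4587 -0.3115  0.0859] box[ 0.4579 -0.3112] 21x20mm yaw-6.7 z0.0863 rgb[199 199 196]
  n237 mean[ 0.4712 -0.0322  0.0842] box[ 0.4702 -0.0291] 26x14mm yaw11.3 z0.0843 rgb[13 12 12]
  n182 mean[ 0.5579 -0.1568  0.0841] box[ 0.5588 -0.1542] 26x11mm yaw-1.2 z0.0840 rgb[12  9  8]
  n447 mean[ 0.5596 -0.0644  0.0818] box[ 0.5597 -0.0631] 22x21mm yaw-32.5 z0.0820 rgb[186 185 177]
  n40 mean[ 0.5734 -0.3168  0.0844] box[ 0.5749 -0.3174] 23x7mm yaw-77.7 z0.0849 rgb[21  9  9]
  n8 mean[ 0.6495 -0.1357  0.0791] box[ 0.6495 -0.135 ] 6x1mm yaw84.1 z0.07
[... 677 characters left out ...]
89 73 26]
  n143 mean[ 0.5568 -0.1662  0.025 ] box[ 0.5572 -0.1621] 47x18mm yaw-7.1 z0.0250 rgb[82 81 74]
  n168 mean[ 0.5584 -0.0764  0.0249] box[ 0.559  -0.0742] 33x14mm yaw-3.7 z0.0249 rgb[80 79 72]
  n21 mean[ 0.5639 -0.3171  0.0251] box[ 0.5651 -0.317 ] 39x10mm yaw-86.3 z0.0255 rgb[72 27 27]
  n164 mean[ 0.6398 -0.2276  0.025 ] box[ 0.6393 -0.2221] 52x20mm yaw-74.8 z0.0252 rgb[75 73 68]
  n246 mean[ 0.6434 -0.1498  0.0249] box[ 0.6427 -0.1478] 49x14mm yaw-49.0 z0.0251 rgb[74 72 67]
  n334 mean[ 0.652  -0.0666  0.0251] box[ 0.6501 -0.0629] 52x19mm yaw-49.8 z0.0251 rgb[76 74 69]
delta [  73.9 -258.7   93.1] turn 0.001 q6 2.65 q1 -0.6
delta [  73.2 -259.1  182.1] turn 0.001 q6 2.65 q1 -0.6
```

Request:
{"op": "move_arm", "data": {"deltas": [[[73.5,-259,70],[0,0,-0.35],44],[[73.5,-259,70],[0,0,-0.35],44],[[73.5,-259,70],[0,0,-0.35],44],[[73.5,-259,70],[0,0,-0.35],44],[[73.5,-259,70],[0,0,-0.35],44],[[73.5,-259,80],[0,0,-0.35],44],[[73.5,-259,130],[0,0,-0.35],44],[[73.5,-259,165],[0,0,-0.35],44],[[73.5,-259,182.5],[0,0,-0.35],44],[[73.5,-259,182.5],[0,0,-0.35],10],[[73.5,-259,182.5],[0,0,-0.35],10],[[73.5,-259,182.5],[0,0,-0.35],10]]}}

```text
t: 7.1
eef_pos: [0.5585, -0.0619, 0.0546]
eef_rot: [[0.97, 0.243, 0.002], [0.243, -0.97, -0.0], [0.002, 0.001, -1.0]]
contact_force: [-0.2, 0.9, -0.3]
finger_gap: 0.0205
grasp_force: 29.3
```

```bash
python3 - <<'E'
from h import *
s=sense();print(s["eef_pos"],s["finger_gap"],s["grasp_force"],s["contact_force"])
deltas((.4087,-.3064,.19,-7),(.4087,-.3064,.067,-7))
E
```

```text
[ 0.55847281 -0.06192195  0.05457562] 0.020456669072559646 29.327910840511322 [-0.24818536  0.94857024 -0.28967041]
delta [-204.4  200.8 -135.7] turn 0.368 q6 2.79 q1 -0.11
delta [-204.7  200.7  -12.7] turn 0.368 q6 2.79 q1 -0.11
```

Request:
{"op": "move_arm", "data": {"deltas": [[[0,0,-50],[0,0,0],10],[[0,0,-100],[0,0,0],10],[[-205,201,-136],[0,0,0.368],10],[[-205,201,-136],[0,0,0.368],10],[[-205,201,-136],[0,0,0.368],10],[[-205,201,-136],[0,0,0.368],10],[[-205,201,-136],[0,0,0.368],10],[[-205,201,-136],[0,0,0.368],10],[[-205,201,-136],[0,0,0.368],10],[[-205,201,-136],[0,0,0.368],10],[[-205,201,-136],[0,0,0.368],10]]}}

```text
t: 8.2
eef_pos: [0.408, -0.3062, 0.1894]
eef_rot: [[0.993, -0.122, 0.001], [-0.122, -0.993, -0.0], [0.001, 0.0, -1.0]]
contact_force: [0.3, -0.2, -1.0]
finger_gap: 0.021
grasp_force: 29.8
```

```bash
python3 - <<'E'
from h import *
P=shot("wrist");print(sense()["eef_pos"])
for h in((.112,.12),(.078,.09),(.02,.03)): print(h);report(P,*h,x=(.36,.52),y=(-.36,-.24))
m=cloud(P)[0];m=m[(abs(m[:,0]-.41)<.03)&(abs(m[:,1]+.306)<.03)&(m[:,2]>.122)&(m[:,2]<.19)]
for a in np.arange(.13,.19,.01):
    q=inplane(m,a,a+.01); print(a,len(q),q.mean(0) if len(q) else 0)
deltas((.4075,-.3064,.0605,-7))
E
```

```text
[ 0.40816498 -0.30587295  0.18921459]
(0.112, 0.12)
  n503 mean[ 0.4335 -0.3092  0.1177] box[ 0.4331 -0.3093] 35x8mm yaw82.8 z0.1180 rgb[101  99  96]
(0.078, 0.09)
  n25 mean[ 0.4339 -0.3236  0.0837] box[ 0.4339 -0.3235] 8x1mm yaw84.7 z0.0832 rgb[49 47 46]
  n24 mean[ 0.4372 -0.2956  0.0844] box[ 0.4373 -0.2954] 8x1mm yaw85.2 z0.0848 rgb[49 47 46]
  n521 mean[ 0.4581 -0.3114  0.0863] box[ 0.4579 -0.3114] 21x20mm yaw-7.6 z0.0864 rgb[202 202 203]
(0.02, 0.03)
  n647 mean[ 0.4511 -0.3138  0.0259] box[ 0.4329 -0.309 ] 98x50mm yaw-6.7 z0.0261 rgb[94 92 89]
  n76 mean[ 0.3953 -0.2821  0.0251] box[ 0.3969 -0.2842] 21x9mm yaw-3.0 z0.0258 rgb[58 56 55]
0.13 1 [ 0.41917036 -0.32268604  0.13991032]
0.14 143 [ 0.42538567 -0.30990391  0.14525773]
0.15000000000000002 215 [ 0.42537232 -0.30994643  0.15512295]
0.16000000000000003 293 [ 0.42498387 -0.3099595   0.16564642]
0.17000000000000004 386 [ 0.42413059 -0.30971176  0.17569786]
0.18000000000000005 840 [ 0.4220243  -0.30986729  0.18553245]
delta [ -0.7   0.6 128.7] turn 0.001 q6 2.62 q1 -0.64
```

Request:
{"op": "move_arm", "data": {"deltas": [[[-2,-0.5,0],[0,0,0],10],[[-2,-0.5,45],[0,0,0],10],[[-2,-0.5,85],[0,0,0],10],[[-2,-0.5,115],[0,0,0],10],[[-2,-0.5,127],[0,0,0],10],[[-2,-0.5,128.5],[0,0,0],10],[[-2,-0.5,128.5],[0,0,0],44],[[-2,-0.5,128.5],[0,0,0],44],[[-2,-0.5,128.5],[0,0,0],44],[[-2,-0.5,90],[0,0,0],44],[[-2,-0.5,40],[0,0,0],44],[[-2,-0.5,0],[0,0,0],44]]}}

```text
t: 9.45
eef_pos: [0.4058, -0.306, 0.1922]
eef_rot: [[0.993, -0.122, 0.002], [-0.122, -0.993, -0.001], [0.002, 0.001, -1.0]]
contact_force: [1.0, -0.8, 0.7]
finger_gap: 0.0438
grasp_force: 0.0
```

Request:
{"op": "move_arm", "data": {"deltas": [[[-70,0,-70],[0,0,-0.13],50],[[-70,0,-70],[0,0,-0.13],50],[[-70,0,-70],[0,0,-0.13],50],[[-70,0,-70],[0,0,-0.13],50]]}}

```text
t: 9.85
eef_pos: [0.3362, -0.2978, 0.2606]
eef_rot: [[1.0, 0.007, 0.003], [0.007, -1.0, -0.003], [0.003, 0.003, -1.0]]
contact_force: [0.4, -0.8, -0.8]
finger_gap: 0.0499
grasp_force: 0.0
```

```bash
python3 - <<'E'
from h import *
P=shot("wrist");print(sense()["eef_pos"]);cv2.imwrite("pics/w3.png",P[0]["frame"][...,::-1])
for h in((.112,.12),(.08,.09),(.02,.03)): print(h);report(P,*h,x=(.36,.52),y=(-.36,-.24))
deltas((.4335,-.3093,.16,83),(.4335,-.3093,.093,83))
E
```

```text
[ 0.33637324 -0.29753419  0.25919113]
(0.112, 0.12)
  n355 mean[ 0.4325 -0.3089  0.118 ] box[ 0.4326 -0.3092] 36x8mm yaw83.5 z0.1180 rgb[105 102  98]
(0.08, 0.09)
  n335 mean[ 0.4099 -0.3084  0.0863] box[ 0.4102 -0.3083] 20x20mm yaw0.8 z0.0863 rgb[195 194 199]
  n400 mean[ 0.4573 -0.3112  0.0862] box[ 0.4574 -0.3113] 21x21mm yaw-48.5 z0.0863 rgb[191 191 196]
(0.02, 0.03)
  n668 mean[ 0.4364 -0.309   0.0257] box[ 0.4327 -0.309 ] 100x50mm yaw-6.6 z0.0260 rgb[91 89 87]
delta [96.9 12.4 99.3] turn -1.441 q6 2.41 q1 -0.72
delta [ 96.8  12.3 166.3] turn -1.441 q6 2.41 q1 -0.72
```

View pics/w3.png

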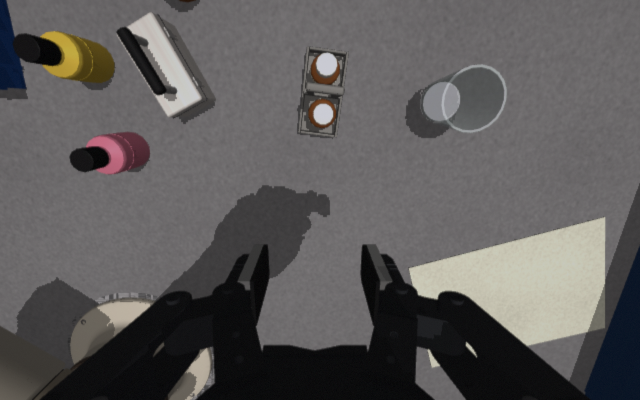

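The two small caps sit either side of the handle, at (326,66) and (322,113), both in pockets with tops at 86 mm as expected. Next I'll grasp the caddy handle.

Request:
{"op": "move_arm", "data": {"deltas": [[[97,12,60],[0,0,-1.44],30],[[97,12,60],[0,0,-1.44],30],[[97,12,60],[0,0,-1.44],30],[[97,12,60],[0,0,-1.44],30],[[97,12,60],[0,0,-1.44],30],[[97,12,60],[0,0,-1.44],30],[[97,12,60],[0,0,-1.44],30],[[97,12,60],[0,0,-1.44],30],[[97,12,60],[0,0,-1.44],30],[[97,12,60],[0,0,-1.44],30],[[97,12,60],[0,0,-1.44],30],[[97,12,60],[0,0,-1.44],30]]}}

```text
t: 11.1
eef_pos: [0.4335, -0.3082, 0.1977]
eef_rot: [[0.125, 0.992, -0.001], [0.992, -0.125, 0.001], [0.001, -0.001, -1.0]]
contact_force: [0.3, 0.2, -0.3]
finger_gap: 0.0304
grasp_force: 0.0
```

```bash
python3 - <<'E'
from h import *
P=shot("wrist");print(sense()["eef_pos"],sense()["qpos"])
for h in((.112,.12),(.08,.09)): print(h);report(P,*h,x=(.36,.52),y=(-.36,-.24))
deltas((.4328,-.3092,.0945,83.3))
E
```

```text
[ 0.43339614 -0.30832364  0.19796097] [-6.18340307e-01  3.46051652e-02  5.64279015e-02  1.59388642e+00
 -8.17726867e-06  1.07779691e+00]
(0.112, 0.12)
  n391 mean[ 0.4326 -0.307   0.118 ] box[ 0.4322 -0.3085] 36x7mm yaw82.9 z0.1182 rgb[84 82 79]
(0.08, 0.09)
  n434 mean[ 0.41   -0.3072  0.0861] box[ 0.4097 -0.3077] 21x21mm yaw-5.8 z0.0863 rgb[149 145 140]
  n14 mean[ 0.4346 -0.2911  0.0848] box[ 0.4346 -0.2911] 5x0mm yaw-7.9 z0.0844 rgb[47 45 44]
  n435 mean[ 0.4573 -0.3101  0.0861] box[ 0.4572 -0.3108] 21x21mm yaw40.9 z0.0863 rgb[191 190 189]
delta [ -1.   -0.4 103.5] turn -0.008 q6 1.08 q1 -0.62
```

Request:
{"op": "move_arm", "data": {"deltas": [[[-1,-0.5,45],[0,0,0],30],[[-1,-0.5,85],[0,0,0],30],[[-1,-0.5,103],[0,0,0],30],[[-1,-0.5,103],[0,0,0],30],[[-1,-0.5,103],[0,0,0],2],[[-1,-0.5,103],[0,0,0],2],[[-1,-0.5,103],[0,0,0],2],[[-1,-0.5,103],[0,0,0],2],[[-1,-0.5,85],[0,0,0],2],[[-1,-0.5,50],[0,0,0],2],[[-1,-0.5,10],[0,0,0],2],[[-1,-0.5,-32],[0,0,0],2]], "squeeze": 70}}

```text
t: 12.35
eef_pos: [0.4324, -0.3092, 0.232]
eef_rot: [[0.123, 0.992, -0.001], [0.992, -0.123, 0.0], [0.0, -0.001, -1.0]]
contact_force: [0.9, -0.3, -3.2]
finger_gap: 0.0066
grasp_force: 68.7
```

```bash
python3 - <<'E'
from h import *
s=sense();print(s["eef_pos"],s["finger_gap"],s["grasp_force"],s["contact_force"])
P=shot("top");report(P,.05,.06,x=(.4,.65),y=(.03,.27),gap=2)
P=shot("wrist");
for h in((.225,.26),(.2,.225)): report(P,*h)
deltas((.45,0.0,.23,87))
E
```

```text
[ 0.43236828 -0.30920907  0.23198211] 0.006563440999161967 68.74886870384216 [ 0.92995956 -0.28656439 -3.22089753]
  n669 mean[0.5254 0.1572 0.0563] box[0.5267 0.1568] 179x179mm yaw-2.9 z0.0564 rgb[ 54 102 179]
  n3183 mean[ 0.4343 -0.3048  0.2378] box[ 0.4336 -0.3072] 68x33mm yaw5.8 z0.2322 rgb[101  97  93]
  n720 mean[ 0.4125 -0.3005  0.209 ] box[ 0.4106 -0.3037] 27x19mm yaw-21.8 z0.2046 rgb[97 69 50]
  n123 mean[ 0.4364 -0.2916  0.2134] box[ 0.4365 -0.2916] 6x1mm yaw-8.9 z0.2141 rgb[45 44 43]
  n621 mean[ 0.4557 -0.3026  0.2102] box[ 0.4561 -0.3058] 26x16mm yaw11.1 z0.2099 rgb[96 73 56]
delta [310.1 -22.4   5.5] turn -0.071 q6 1.07 q1 -0.62
```

Request:
{"op": "move_arm", "data": {"deltas": [[[390,20,-15],[0,0,-0.071],2],[[390,20,-15],[0,0,-0.071],2],[[390,20,-15],[0,0,-0.071],2],[[390,20,-15],[0,0,-0.071],2],[[390,20,-15],[0,0,-0.071],2],[[390,20,-15],[0,0,-0.071],2],[[390,20,-15],[0,0,-0.071],2],[[390,20,-15],[0,0,-0.071],2],[[390,20,-15],[0,0,-0.071],2],[[390,20,-15],[0,0,-0.071],2],[[390,20,-15],[0,0,-0.071],2],[[390,20,-15],[0,0,-0.071],2]]}}

```text
t: 13.65
eef_pos: [0.5003, 0.0741, 0.2456]
eef_rot: [[0.054, 0.999, -0.0], [0.999, -0.054, -0.0], [-0.0, -0.0, -1.0]]
contact_force: [0.4, 0.1, -2.9]
finger_gap: 0.0063
grasp_force: 69.6
```

```bash
cat >> h.py <<'E'
def crate(P):
    """inner walls seen between z .015 and .05: fit 4 lines in crate frame (yaw -3)"""
    X,_,_=cloud(P); X=X[(X[:,2]>.015)&(X[:,2]<.05)]
    a=np.radians(-3); c0=np.array([.5267,.1558]); R=np.array([[np.cos(a),-np.sin(a)],[np.sin(a),np.cos(a)]])
    L=(X[:,:2]-c0)@R
    for ax in(0,1):
        for s in(1,-1):
            k=(abs(L[:,ax]*s-.079)<.005)&(abs(L[:,1-ax])<.07); q=L[k]
            if len(q)>30: f=np.polyfit(q[:,1-ax],q[:,ax],1); print("wall","xy"[ax],s,len(q),"med",round(np.median(q[:,ax])*1000,1),"slope deg",round(np.degrees(f[0]),2))
def cw(xc,yc,c=(.5267,.1558),a=-3):
    a=np.radians(a);return c[0]+xc*np.cos(a)-yc*np.sin(a),c[1]+xc*np.sin(a)+yc*np.cos(a)
E
python3 - <<'E'
from h import *
P=shot("wrist");print(sense()["eef_pos"],sense()["eef_rot"][0])
crate(P);report(P,.05,.06,x=(.4,.65),y=(.03,.27),gap=2)
cv2.imwrite("pics/w4.png",P[0]["frame"][...,::-1])
x,y=cw(-.027,.052);deltas((x,y,.24,87))
E
```

```text
[0.500298   0.0741144  0.24571805] [ 5.36998860e-02  9.98557120e-01 -3.12499814e-05]
wall x 1 1094 med 78.5 slope deg -0.16
wall x -1 633 med -79.5 slope deg -0.15
wall y 1 1143 med 79.0 slope deg 0.15
wall y -1 637 med -78.9 slope deg 0.14
  n5973 mean[0.5319 0.1861 0.0559] box[0.5264 0.1564] 179x178mm yaw-3.1 z0.0562 rgb[ 50  90 165]
delta [134.9  -5.1   5.7] turn -0.001 q6 1.77 q1 0.15
```

View pics/w4.png

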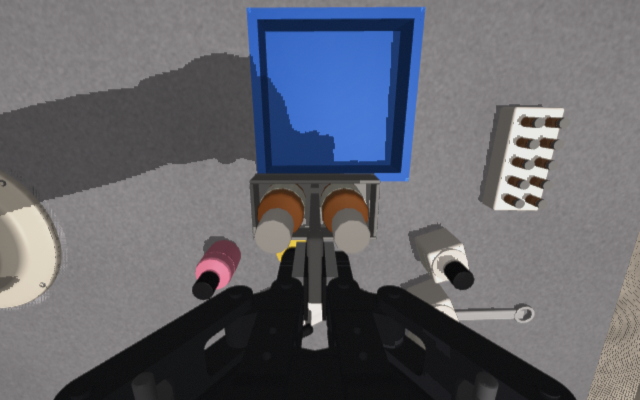

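Walls fit within 0.5 mm, so the crate centre is (0.5262, 0.1558) with yaw −3.1°. The caddy hangs level.

Request:
{"op": "move_arm", "data": {"deltas": [[[134,-4.5,0],[0,0,0],2],[[134,-4.5,0],[0,0,0],2],[[134,-4.5,0],[0,0,0],2],[[134,-4.5,20],[0,0,0],2],[[134,-4.5,45],[0,0,0],2],[[134,-4.5,75],[0,0,0],2],[[134,-4.5,105],[0,0,0],2],[[134,-4.5,130],[0,0,0],2],[[134,-4.5,140],[0,0,0],2],[[134,-4.5,143.5],[0,0,0],2],[[134,-4.5,144.5],[0,0,0],2],[[134,-4.5,144.5],[0,0,0],2]]}}

```text
t: 14.9
eef_pos: [0.503, 0.2084, 0.1043]
eef_rot: [[0.053, 0.999, 0.002], [0.999, -0.053, 0.0], [0.001, 0.002, -1.0]]
contact_force: [-7.8, -4.6, 11.5]
finger_gap: 0.0063
grasp_force: 71.7
```

```bash
sed -i 's/c=(.5267,.1558),a=-3)/c=(.5262,.1558),a=-3.1)/' h.py; python3 - <<'E'
from h import *
P=shot("wrist");P=shot("wrist");s=sense();print(s["eef_pos"],s["contact_force"],s["torque"])
for h in((.05,.06),(.026,.038),(.085,.099)): print(h);report(P,*h,x=(.4,.65),y=(.05,.27),gap=1)
cv2.imwrite("pics/w5.png",P[0]["frame"][...,::-1])
E
```

```text
[0.50301651 0.20843399 0.10427117] [-8.34798223 -4.80758897 11.21442769] [-0.96834277  1.71525461 -0.01832196]
(0.05, 0.06)
  n8363 mean[0.5368 0.2148 0.056 ] box[0.5277 0.1834] 179x124mm yaw-3.0 z0.0563 rgb[ 46  87 163]
  n435 mean[0.4811 0.2219 0.0563] box[0.4791 0.217 ] 34x24mm yaw-25.2 z0.0567 rgb[104  62  33]
  n507 mean[0.5199 0.2198 0.0562] box[0.5207 0.2158] 35x27mm yaw13.6 z0.0570 rgb[102  62  35]
(0.026, 0.038)
  n1600 mean[0.4914 0.2095 0.0324] box[0.4994 0.1805] 103x100mm yaw-2.8 z0.0327 rgb[72 77 88]
  n348 mean[0.5341 0.2417 0.0318] box[0.5306 0.2421] 168x3mm yaw-2.9 z0.0318 rgb[15 28 53]
  n118 mean[0.4881 0.1838 0.0321] box[0.488  0.1834] 15x3mm yaw-1.7 z0.0333 rgb[82 80 80]
  n268 mean[0.4966 0.0782 0.0323] box[0.4965 0.0783] 25x3mm yaw-2.8 z0.0325 rgb[17 38 75]
  n47 mean[0.512  0.1826 0.032 ] box[0.5122 0.1823] 7x2mm yaw-7.3 z0.0326 rgb[81 79 76]
  n75 mean[0.5922 0.0735 0.031 ] box[0.5911 0.0734] 11x3mm yaw-0.5 z0.0306 rgb[17 36 71]
  n875 mean[0.6062 0.1724 0.0321] box[0.6059 0.1678] 115x2mm yaw87.2 z0.0320 rgb[16 35 69]
(0.085, 0.099)
  n1131 mean[0.4784 0.2158 0.0931] box[0.4779 0.2144] 21x21mm yaw0.8 z0.0936 rgb[152 146 140]
  n83 mean[0.5039 0.2258 0.0925] box[0.504  0.2257] 6x1mm yaw-4.1 z0.0931 rgb[53 51 50]
  n1087 mean[0.5236 0.2129 0.0925] box[0.5238 0.212 ] 21x21mm yaw-5.2 z0.0930 rgb[152 146 140]
```

View pics/w5.png

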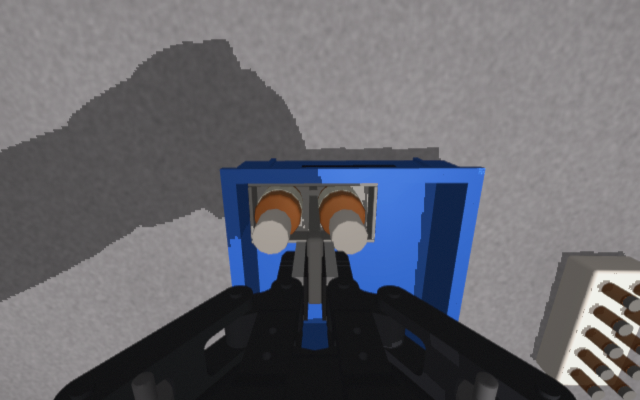

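The caddy rim is at 32–33 mm and the caps at 93 mm, so it's on the floor. Releasing.

Request:
{"op": "move_arm", "data": {"deltas": [[[0,0,-1],[0,0,0],2],[[0,0,-1],[0,0,0],26],[[0,0,-1],[0,0,0],26],[[0,0,-1],[0,0,0],26],[[0,0,-30],[0,0,0],26],[[-40,0,-80],[0,0,0],26],[[-90,0,-130],[0,0,0],26],[[-110,0,-150],[0,0,0],26],[[-110,0,-150],[0,0,0],26],[[-110,0,-150],[0,0,0],26]]}}

```text
t: 16.0
eef_pos: [0.4979, 0.0984, 0.253]
eef_rot: [[0.054, 0.999, 0.003], [0.999, -0.054, 0.001], [0.001, 0.003, -1.0]]
contact_force: [0.4, -0.7, 0.1]
finger_gap: 0.0258
grasp_force: 0.0
```

```bash
python3 - <<'E'
from h import *
P=shot("wrist");s=sense();print(s["eef_pos"],s["contact_force"])
for h in((.117,.128),(.085,.1),(.028,.036)): print(h);report(P,*h,x=(.43,.6),y=(.085,.233),gap=1)
crate(P)
T=shot("top")
for h in((.088,.101),(.05,.06)): print("top",h);report(T,*h,y=(-.3,.02),gap=2)
deltas((.458,-.1287,.2,26.7))
E
```

```text
[0.49749214 0.09925735 0.25122775] [-0.0262021   0.75928879  0.2763491 ]
(0.117, 0.128)
  n434 mean[0.5038 0.2064 0.1239] box[0.5036 0.206 ] 36x8mm yaw87.1 z0.1240 rgb[117 114 111]
(0.085, 0.1)
  n437 mean[0.4785 0.2119 0.0922] box[0.4783 0.212 ] 21x21mm yaw3.6 z0.0922 rgb[217 217 218]
  n435 mean[0.5244 0.2092 0.0921] box[0.5246 0.2093] 21x21mm yaw51.9 z0.0922 rgb[218 218 221]
(0.028, 0.036)
  n706 mean[0.4956 0.1938 0.032 ] box[0.4991 0.1574] 148x104mm yaw87.1 z0.0320 rgb[87 90 97]
  n17 mean[0.4862 0.1994 0.032 ] box[0.4866 0.2002] 24x5mm yaw35.0 z0.0313 rgb[99 94 85]
  n38 mean[0.4918 0.2298 0.032 ] box[0.4906 0.2298] 16x2mm yaw-3.1 z0.0319 rgb[68 67 70]
  n9 mean[0.5207 0.1939 0.0337] box[0.5179 0.1954] 19x3mm yaw-25.8 z0.0350 rgb[108 104  94]
  n26 mean[0.5159 0.2285 0.0321] box[0.5174 0.2283] 13x2mm yaw-2.4 z0.0324 rgb[100  98 100]
  n36 mean[0.5842 0.2321 0.0316] box[0.5826 0.2322] 33x1mm yaw-2.9 z0.0310 rgb[15 33 67]
wall x 1 989 med 78.5 slope deg -0.16
wall x -1 563 med -79.5 slope deg 0.51
wall y 1 665 med 79.1 slope deg 0.12
wall y -1 750 med -78.9 slope deg 0.15
top (0.
[... 837 characters left out ...]
4574 -0.1272] 98x48mm yaw27.1 z0.0556 rgb[175 180 180]
  n48 mean[ 0.4679 -0.0197  0.0576] box[ 0.4694 -0.021 ] 44x44mm yaw-1.6 z0.0584 rgb[167 146  32]
  n57 mean[ 0.5549 -0.1432  0.0573] box[ 0.5574 -0.146 ] 45x44mm yaw89.7 z0.0577 rgb[116  77  44]
  n20 mean[ 0.5835 -0.2952  0.0567] box[ 0.5847 -0.2953] 35x7mm yaw-2.5 z0.0570 rgb[141  24  20]
  n102 mean[ 0.6569 -0.1327  0.0558] box[ 0.6618 -0.1343] 48x48mm yaw-66.0 z0.0563 rgb[164 163 154]
  n87 mean[ 0.6562 -0.2152  0.0563] box[ 0.6599 -0.2191] 48x48mm yaw-12.3 z0.0566 rgb[161 161 151]
  n103 mean[ 0.6656 -0.0499  0.0562] box[ 0.6679 -0.0504] 49x48mm yaw15.5 z0.0568 rgb[164 164 155]
delta [-230.2  -27.1   50.1] turn 1.052 q6 1.82 q1 0.2
```

The caddy is placed at crate (−25, +49) mm, level, with both small bottles standing. The case is next; I'll turn the long way round because of the joint 6 range.

Request:
{"op": "move_arm", "data": {"deltas": [[[-230,-27,50],[0,0,-0.15],30],[[-230,-27,50],[0,0,-0.3],30],[[-230,-27,50],[0,0,-0.45],30],[[-230,-27,50],[0,0,-0.6],30],[[-230,-27,50],[0,0,-0.75],30],[[-230,-27,50],[0,0,-0.9],30],[[-230,-27,50],[0,0,-1.05],30],[[-230,-27,50],[0,0,-1.2],30],[[-230,-27,50],[0,0,-1.35],30],[[-230,-27,50],[0,0,-1.5],30],[[-230,-27,50],[0,0,-1.65],30],[[-230,-27,50],[0,0,-1.8],30]]}}

```text
t: 17.3
eef_pos: [0.4581, -0.1277, 0.1991]
eef_rot: [[-0.995, -0.096, -0.003], [-0.096, 0.995, 0.001], [0.003, 0.001, -1.0]]
contact_force: [-0.5, -1.0, -0.0]
finger_gap: 0.0299
grasp_force: 0.0
```

Request:
{"op": "move_arm", "data": {"deltas": [[[0,0,0],[0,0,-0.15],30],[[0,0,0],[0,0,-0.29],30],[[0,0,0],[0,0,-0.29],30],[[0,0,0],[0,0,-0.29],30]]}}

```text
t: 17.7
eef_pos: [0.4581, -0.1281, 0.2]
eef_rot: [[-0.93, -0.367, -0.002], [-0.367, 0.93, 0.001], [0.002, 0.001, -1.0]]
contact_force: [-0.3, -0.2, -0.1]
finger_gap: 0.0299
grasp_force: 0.0
```

```bash
python3 - <<'E'
from h import *
P=shot("wrist");s=sense();print(s["eef_pos"],s["qpos"][5],np.degrees(yaw(np.array(s["eef_rot"]))))
for h in((.089,.1),(.05,.06)): print(h);report(P,*h,x=(.39,.53),y=(-.2,-.07),gap=1)
deltas((.458,-.1287,.071,26.7))
E
```

```text
[ 0.45815464 -0.12828712  0.20029733] -0.6487633171223625 -158.4740687041771
(0.089, 0.1)
  n892 mean[ 0.4554 -0.1295  0.0935] box[ 0.4565 -0.129 ] 65x12mm yaw26.8 z0.0938 rgb[30 29 30]
(0.05, 0.06)
  n3304 mean[ 0.4514 -0.1312  0.0551] box[ 0.4571 -0.1287] 98x48mm yaw27.0 z0.0552 rgb[185 183 182]
delta [ 1.000e-01 -5.000e-01  1.293e+02] turn -0.09 q6 -0.65 q1 -0.27
```

Request:
{"op": "move_arm", "data": {"deltas": [[[1,0,45],[0,0,-0.09],30],[[1,0,85],[0,0,-0.09],30],[[1,0,115],[0,0,-0.09],30],[[1,0,129],[0,0,-0.09],30],[[1,0,129],[0,0,-0.09],30],[[1,0,129],[0,0,-0.09],5],[[1,0,129],[0,0,-0.09],5],[[1,0,129],[0,0,-0.09],5],[[1,0,129],[0,0,-0.09],5]], "squeeze": 80}}

```text
t: 18.65
eef_pos: [0.4581, -0.1294, 0.0737]
eef_rot: [[-0.892, -0.452, 0.002], [-0.452, 0.892, -0.0], [-0.002, -0.001, -1.0]]
contact_force: [-0.2, 2.8, 6.3]
finger_gap: 0.0102
grasp_force: 80.3
```

Request:
{"op": "move_arm", "data": {"deltas": [[[0,0,-20],[0,0,0],5],[[0,0,-60],[0,0,0],5],[[0,0,-105],[0,0,0],5],[[0,0,-145],[0,0,0],5],[[0,0,-145],[0,0,0],5]]}}

```text
t: 19.15
eef_pos: [0.459, -0.1299, 0.2229]
eef_rot: [[-0.892, -0.451, 0.008], [-0.452, 0.892, -0.002], [-0.006, -0.006, -1.0]]
contact_force: [0.2, 0.4, -4.3]
finger_gap: 0.0102
grasp_force: 78.9
```

```bash
python3 - <<'E'
from h import *
P=shot("wrist");s=sense();print(s["eef_pos"],s["finger_gap"],s["contact_force"])
for h in((.225,.245),(.192,.206)): print(h);report(P,*h,x=(.35,.56),y=(-.25,-.03),gap=1)
x,y=cw(-.026,-.052);print(x,y);deltas((x,y,.215,-3.1))
E
```

```text
[ 0.45834452 -0.12969314  0.21969899] 0.010309430789580954 [-0.22391748 -0.74867296 -4.53841937]
(0.225, 0.245)
  n3481 mean[ 0.4542 -0.1344  0.2417] box[ 0.4576 -0.1301] 63x35mm yaw46.7 z0.2431 rgb[25 24 25]
(0.192, 0.206)
  n5785 mean[ 0.4349 -0.1434  0.2042] box[ 0.4439 -0.1398] 63x49mm yaw26.9 z0.2046 rgb[163 159 158]
0.49742594829631015 0.10528214228064116
delta [-141.   192.     4.5] turn 0.523 q6 -0.74 q1 -0.28
```

Request:
{"op": "move_arm", "data": {"deltas": [[[-141,192,5],[0,0,0.523],5],[[-141,192,5],[0,0,0.523],5],[[-141,192,5],[0,0,0.523],5],[[-141,192,5],[0,0,0.523],5],[[-141,192,5],[0,0,0.523],5],[[-141,192,5],[0,0,0.523],5],[[-141,192,30],[0,0,0.523],5],[[-141,192,60],[0,0,0.523],5],[[-141,192,60],[0,0,0.523],5],[[-141,192,60],[0,0,0.523],5]]}}

```text
t: 20.2
eef_pos: [0.4956, 0.1052, 0.1566]
eef_rot: [[-0.999, 0.055, -0.002], [0.055, 0.999, -0.001], [0.002, -0.001, -1.0]]
contact_force: [-0.0, 0.3, -3.2]
finger_gap: 0.0099
grasp_force: 79.1
```

```bash
python3 - <<'E'
from h import *
P=shot("wrist");s=sense();print(s["eef_pos"],s["finger_gap"],s["contact_force"],np.degrees(yaw(np.array(s["eef_rot"]))))
for h in((.1,.138),(.138,.152)): print(h);report(P,*h,x=(.38,.6),y=(.0,.18),gap=1,minpx=100)
crate(P)
x,y=cw(-.026,-.052);print(x,y);deltas((x,y,.0775,-3.1))
E
```

```text
[0.49635359 0.10534016 0.1578678 ] 0.01058834972342182 [ 0.25153955 -0.39604698 -3.19325387] 176.85972320129682
(0.1, 0.138)
  n1982 mean[0.4622 0.1013 0.1315] box[0.4784 0.1042] 63x50mm yaw-3.6 z0.1370 rgb[124 121 120]
(0.138, 0.152)
  n4445 mean[0.4699 0.1076 0.139 ] box[0.477  0.1051] 58x46mm yaw-3.1 z0.1388 rgb[148 143 140]
wall x 1 736 med 78.3 slope deg -0.13
wall x -1 171 med -75.6 slope deg -0.37
wall y 1 888 med 78.9 slope deg 0.16
0.49742594829631015 0.10528214228064116
delta [-1.1  0.  80.4] turn -0.001 q6 0.26 q1 0.21
```

Request:
{"op": "move_arm", "data": {"deltas": [[[-1,0,20],[0,0,0],5],[[-1,0,45],[0,0,0],5],[[-1,0,65],[0,0,0],5],[[-1,0,75],[0,0,0],5],[[-1,0,78],[0,0,0],5],[[-1,0,78],[0,0,0],5],[[-1,0,78],[0,0,0],20],[[-1,0,78],[0,0,0],20],[[-1,0,78],[0,0,0],20]]}}

```text
t: 21.15
eef_pos: [0.4979, 0.1057, 0.0802]
eef_rot: [[-0.999, 0.054, 0.002], [0.054, 0.999, 0.0], [-0.002, 0.0, -1.0]]
contact_force: [0.7, -0.0, 0.0]
finger_gap: 0.0202
grasp_force: 0.0
```

Request:
{"op": "move_arm", "data": {"deltas": [[[0,0,-30],[0,0,0],20],[[0,0,-80],[0,0,0],20],[[60,-40,-130],[0,0,0],20],[[60,-40,-150],[0,0,0],20],[[60,-40,-150],[0,0,0],20]]}}

```text
t: 21.65
eef_pos: [0.4347, 0.068, 0.2355]
eef_rot: [[-0.998, 0.055, 0.008], [0.055, 0.998, 0.001], [-0.008, 0.001, -1.0]]
contact_force: [1.2, 0.6, -0.1]
finger_gap: 0.02
grasp_force: 0.0
```

```bash
cat >> h.py <<'E'
def local(xy,c=(.5262,.1558),a=-3.1):
    a=np.radians(a);d=np.array(xy[:2])-c;return np.round([(d[0]*np.cos(a)+d[1]*np.sin(a))*1000,(-d[0]*np.sin(a)+d[1]*np.cos(a))*1000],1)
def incrate(P,bands=((.119,.128),(.094,.105),(.086,.094),(.058,.064))):
    for h in bands:
        for X,C in clusters(P,*h,x=(.44,.615),y=(.075,.24)):
            if len(X)<40: continue
            c,w,l,a=box(X);print("  crate",h,"local",local(c),f"{w:.0f}x{l:.0f} yaw{a:.0f} z{np.median(X[:,2]):.4f}",C.astype(int))
E
python3 - <<'E'
from h import *
P=shot("wrist");s=sense();print(s["eef_pos"],s["finger_gap"],np.degrees(yaw(np.array(s["eef_rot"]))))
incrate(P);T=shot("top");print("top");incrate(T)
for h in((.088,.101),(.05,.06)): print("top",h);report(T,*h,x=(.5,.75),y=(-.26,.02),gap=2)
deltas((.5585,-.1468,.2,90))
E
```

```text
[0.43551803 0.06850491 0.23306627] 0.019757686033309033 176.83856346596122
  crate (0.119, 0.128) local [-26.5  47.9] 36x8 yaw-90 z0.1238 [96 94 91]
  crate (0.094, 0.105) local [-35.8 -51.6] 44x12 yaw-3 z0.0995 [37 37 37]
  crate (0.094, 0.105) local [-27.3  33.2] 9x5 yaw-58 z0.0998 [47 45 44]
  crate (0.094, 0.105) local [-27.2  61.4] 10x5 yaw-57 z0.0995 [47 47 49]
  crate (0.086, 0.094) local [-51.4  52.7] 21x21 yaw1 z0.0921 [198 198 193]
  crate (0.086, 0.094) local [-27.3  33.2] 10x6 yaw-53 z0.0902 [50 45 42]
  crate (0.086, 0.094) local [-27.3  61.2] 9x5 yaw-60 z0.0899 [43 43 47]
  crate (0.086, 0.094) local [-0.5 51.8] 21x11 yaw75 z0.0921 [198 198 193]
  crate (0.058, 0.064) local [-25.  -53.9] 97x53 yaw-3 z0.0612 [211 210 211]
  crate (0.058, 0.064) local [-53.4  50.4] 30x22 yaw-44 z0.0606 [103  57  27]
  crate (0.058, 0.064) local [-17.5  57.2] 21x16 yaw7 z0.0605 [87 54 32]
  crate (0.058, 0.064) local [ 0.2 42.7] 21x7 yaw17 z0.0608 [105  59  30]
top
top (0.088, 0.101)
  n56 mean[ 0.5585 -0.1449  0.0953] box[ 0.5584 -0.1449] 25x22mm yaw-3.7 z0.0955 rgb[67 54 45]
  n56 mean[ 0.6595 -0.2191  0.0943] box[ 0.6596 -0.2195] 24x23mm yaw14.1 z0.0944 rgb[77 77 74]
  n58 mean[ 0.6608 -0.1342  0.0944] box[ 0.6612 -0.1338] 25x22mm yaw0.1 z0.0944 rgb[79 79 76]
  n54 mean[ 0.6676 -0.0507  0.0946] box[ 0.668 -0.051] 23x22mm yaw-1.0 z0.0939 rgb[80 80 75]
top (0.05, 0.06)
  n45 mean[ 0.5556 -0.1414  0.057 ] box[ 0.5574 -0.1458] 45x44mm yaw88.9 z0.0578 rgb[116  76  44]
  n95 mean[ 0.6558 -0.2168  0.0562] box[ 0.6601 -0.2193] 49x48mm yaw-12.7 z0.0563 rgb[164 163 153]
  n97 mean[ 0.6591 -0.1325  0.0563] box[ 0.6616 -0.1349] 49x48mm yaw23.2 z0.0568 rgb[167 167 158]
  n108 mean[ 0.6651 -0.0506  0.0564] box[ 0.6682 -0.0507] 49x48mm yaw16.2 z0.0572 rgb[167 167 158]
delta [-134.3 -208.6   31.3] turn 1.516 q6 0.21 q1 0.16
```

The case stands at crate (−25.5, −52) mm. Plan: the three squares go in the +x column and the round bottle in the middle row. The rightmost square (C) is first.

Request:
{"op": "move_arm", "data": {"deltas": [[[-239,-107,20],[0,0,1.23],46],[[-239,-107,20],[0,0,1.23],46],[[-239,-107,20],[0,0,1.23],46],[[-239,-107,20],[0,0,1.23],46],[[-239,-107,20],[0,0,1.23],46],[[-239,-107,20],[0,0,1.23],46],[[-239,-107,20],[0,0,1.23],46],[[-239,-107,20],[0,0,1.23],46],[[-239,-107,20],[0,0,1.23],46],[[-239,-107,20],[0,0,1.23],46],[[-239,-107,20],[0,0,1.23],46]]}}

```text
t: 22.85
eef_pos: [0.6681, -0.0506, 0.2087]
eef_rot: [[-0.286, 0.958, -0.001], [0.958, 0.286, 0.0], [0.0, -0.001, -1.0]]
contact_force: [-0.8, -0.2, 0.1]
finger_gap: 0.0459
grasp_force: 0.0
```

```bash
python3 - <<'E'
from h import *
P=shot("wrist");s=sense();print(s["eef_pos"],s["finger_gap"],np.degrees(yaw(np.array(s["eef_rot"]))))
for h in((.089,.1),(.053,.06)): print(h);report(P,*h,x=(.6,.73),y=(-.26,.02),gap=2,minpx=60)
deltas((.668,-.0513,.070,106.3))
E
```

```text
[ 0.66804219 -0.05067625  0.20897124] 0.0458798253300341 106.57926003993613
(0.089, 0.1)
  n486 mean[ 0.6616 -0.1341  0.0941] box[ 0.6616 -0.1352] 26x25mm yaw-76.1 z0.0943 rgb[27 27 27]
  n275 mean[ 0.6634 -0.2166  0.0939] box[ 0.6646 -0.2181] 25x16mm yaw-69.1 z0.0942 rgb[23 23 24]
  n584 mean[ 0.6683 -0.0508  0.0942] box[ 0.6684 -0.0516] 26x24mm yaw-74.3 z0.0943 rgb[42 41 41]
(0.053, 0.06)
  n543 mean[ 0.6642 -0.123   0.0568] box[ 0.6616 -0.1349] 47x47mm yaw22.8 z0.0565 rgb[183 178 171]
  n793 mean[ 0.667  -0.0461  0.0568] box[ 0.6683 -0.0512] 47x47mm yaw16.9 z0.0565 rgb[167 162 156]
  n283 mean[ 0.6733 -0.2075  0.0568] box[ 0.6771 -0.2153] 56x28mm yaw-64.2 z0.0566 rgb[178 172 164]
delta [ -0.6  -0.2 139. ] turn 0.005 q6 1.21 q1 -0.08
```

Request:
{"op": "move_arm", "data": {"deltas": [[[-0.5,0,50],[0,0,0],46],[[-0.5,0,95],[0,0,0],46],[[-0.5,0,125],[0,0,0],46],[[-0.5,0,138],[0,0,0],46],[[-0.5,0,138],[0,0,0],46],[[-0.5,0,138],[0,0,0],15],[[-0.5,0,138],[0,0,0],15],[[-0.5,0,138],[0,0,0],15],[[-0.5,0,138],[0,0,0],15],[[-0.5,0,110],[0,0,0],15],[[-0.5,0,70],[0,0,0],15],[[-0.5,0,50],[0,0,0],15]], "squeeze": 50}}

```text
t: 24.1
eef_pos: [0.6691, -0.0514, 0.1637]
eef_rot: [[-0.283, 0.959, 0.004], [0.959, 0.283, -0.0], [-0.002, 0.004, -1.0]]
contact_force: [1.1, -0.1, -0.9]
finger_gap: 0.0246
grasp_force: 49.7
```

```bash
python3 - <<'E'
from h import *
P=shot("wrist");s=sense();print(s["eef_pos"],s["finger_gap"],s["grasp_force"],s["contact_force"])
x,y=cw(.052,-.052);deltas((x,y,.17,86.9))
E
```

```text
[ 0.66987751 -0.05149146  0.16643569] 0.024284865545526325 49.75547790527344 [-0.85652592  0.16810334  1.3033102 ]
delta [173.1 -47.6  -4.4] turn 0.341 q6 1.21 q1 -0.08
```

Request:
{"op": "move_arm", "data": {"deltas": [[[173,-47,-5],[0,0,0.341],15],[[173,-47,-5],[0,0,0.341],15],[[173,-47,-5],[0,0,0.341],15],[[173,-47,-5],[0,0,0.341],15],[[173,-47,-5],[0,0,0.341],15],[[173,-47,-5],[0,0,0.341],15],[[173,-47,-5],[0,0,0.341],15],[[173,-47,-5],[0,0,0.341],15],[[173,-47,-5],[0,0,0.341],15]]}}

```text
t: 25.05
eef_pos: [0.5746, 0.1005, 0.164]
eef_rot: [[0.056, 0.998, -0.0], [0.998, -0.056, -0.0], [-0.0, -0.0, -1.0]]
contact_force: [-0.5, -0.0, -2.0]
finger_gap: 0.0243
grasp_force: 50.0
```

```bash
cat >> h.py <<'E'
def held(P,top,lo=.055,r=.04):
    """face of the held bottle's body seen from the camera, at heights below the shoulder"""
    s=sense();p=np.array(s["eef_pos"]);X,_,_=cloud(P)
    X=X[(np.hypot(X[:,0]-p[0],X[:,1]-p[1])<r)&(X[:,2]>p[2]-.065)&(X[:,2]<p[2]-.017)]
    L=np.array([local(q) for q in X]); print("held body local min",np.percentile(L,1,axis=0),"max",np.percentile(L,99,axis=0),"z",np.percentile(X[:,2],[1,99]))
    h=X[(X[:,2]<p[2]-.025)]
    if len(h)>30: print(" box",box(h))
E
python3 - <<'E'
from h import *
P=shot("wrist");s=sense();print(s["eef_pos"],np.degrees(yaw(np.array(s["eef_rot"]))),s["contact_force"])
held(P,0);cv2.imwrite("pics/w6.png",P[0]["frame"][...,::-1])
x,y=cw(.052,-.052);deltas((x,y,.077,86.9))
E
```

```text
[0.57456841 0.10059458 0.16399109] 86.80804950500963 [ 0.26910768 -0.57755349 -1.2029774 ]
held body local min [ 27.8  -54.44] max [ 75.  -28.3] z [0.09995174 0.14689961]
 box (array([0.57520215, 0.12389872]), 46.38417434692383, 3.154561758041382, -0.6435546875)
delta [ 0.5  0.8 87. ] turn -0.002 q6 1.8 q1 0.17
```

View pics/w6.png

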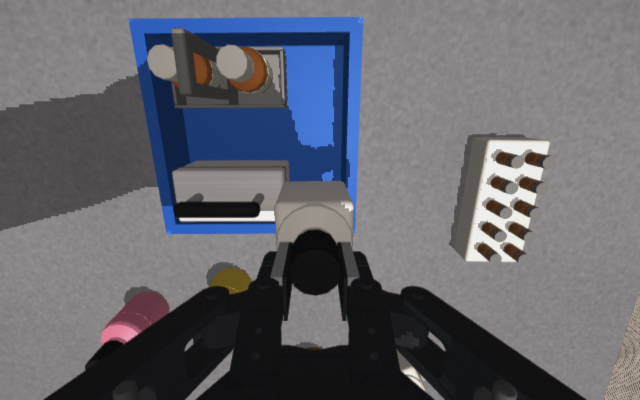

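The square bottle hangs upright over the +x/−y corner cell; its body spans local x 28–75 mm. Lowering it and releasing.

Request:
{"op": "move_arm", "data": {"deltas": [[[0.5,0.5,30],[0,0,0],15],[[0.5,0.5,55],[0,0,0],15],[[0.5,0.5,75],[0,0,0],15],[[0.5,0.5,84],[0,0,0],15],[[0.5,0.5,86],[0,0,0],15],[[0.5,0.5,86],[0,0,0],15],[[0.5,0.5,86],[0,0,0],34],[[0.5,0.5,86],[0,0,0],34],[[0.5,0.5,86],[0,0,0],34],[[0.5,0.5,60],[0,0,0],34],[[0.5,0.5,20],[0,0,0],34],[[0.5,0.5,-20],[0,0,0],34]]}}

```text
t: 26.3
eef_pos: [0.5744, 0.1017, 0.1851]
eef_rot: [[0.055, 0.999, -0.001], [0.999, -0.055, -0.0], [-0.0, -0.001, -1.0]]
contact_force: [0.7, -0.3, 0.8]
finger_gap: 0.0339
grasp_force: 0.0
```

```bash
python3 - <<'E'
from h import *
P=shot("wrist");s=sense();print(s["eef_pos"],s["finger_gap"],s["contact_force"])
incrate(P,((.119,.128),(.094,.105),(.058,.064)))
deltas((.6615,-.135,.2,113.5))
E
```

```text
[0.57621354 0.10201936 0.19282019] 0.034357422901736386 [-1.84162206 -0.48851296  4.70230544]
  crate (0.119, 0.128) local [-24.9  49. ] 36x9 yaw87 z0.1240 [66 65 64]
  crate (0.094, 0.105) local [-23.7 -50.7] 65x12 yaw-3 z0.0998 [23 22 23]
  crate (0.094, 0.105) local [-23.1  33.6] 10x5 yaw51 z0.1004 [45 43 41]
  crate (0.094, 0.105) local [-22.9  61.8] 10x5 yaw57 z0.0994 [42 41 41]
  crate (0.094, 0.105) local [ 50.8 -50.7] 25x25 yaw-3 z0.1004 [26 26 27]
  crate (0.058, 0.064) local [  2.7 -52. ] 163x56 yaw-0 z0.0614 [151 147 144]
  crate (0.058, 0.064) local [-37.8  53.9] 19x4 yaw86 z0.0594 [111  63  31]
  crate (0.058, 0.064) local [-4.6 46. ] 43x23 yaw57 z0.0605 [110  64  34]
delta [-232.    98.1   -6.8] turn -0.465 q6 1.8 q1 0.18
```

Request:
{"op": "move_arm", "data": {"deltas": [[[-232,98,-10],[0,0,-0.455],46],[[-232,98,-10],[0,0,-0.455],46],[[-232,98,-10],[0,0,-0.455],46],[[-232,98,-10],[0,0,-0.455],46],[[-232,98,-10],[0,0,-0.455],46],[[-232,98,-10],[0,0,-0.455],46],[[-232,98,-10],[0,0,-0.455],46],[[-232,98,-10],[0,0,-0.455],46],[[-232,98,-10],[0,0,-0.455],46],[[-232,98,-10],[0,0,-0.455],46]]}}

```text
t: 27.35
eef_pos: [0.6599, -0.1337, 0.1947]
eef_rot: [[-0.391, 0.92, 0.0], [0.92, 0.391, 0.0], [-0.0, 0.0, -1.0]]
contact_force: [-0.2, -1.4, -0.7]
finger_gap: 0.0462
grasp_force: 0.0
```

```bash
python3 - <<'E'
from h import *
P=shot("wrist");s=sense();print(s["eef_pos"],np.degrees(yaw(np.array(s["eef_rot"]))))
for h in((.089,.1),(.053,.06)): print(h);report(P,*h,x=(.52,.73),y=(-.26,.02),gap=2,minpx=60)
deltas((.6616,-.135,.071,113))
E
```

```text
[ 0.65989281 -0.13392546  0.19473394] 113.03423948684483
(0.089, 0.1)
  n747 mean[ 0.5594 -0.1454  0.0941] box[ 0.559  -0.1461] 25x25mm yaw27.1 z0.0943 rgb[26 25 26]
  n464 mean[ 0.6612 -0.2181  0.094 ] box[ 0.6624 -0.2193] 26x21mm yaw-71.7 z0.0943 rgb[27 26 27]
  n648 mean[ 0.6614 -0.1348  0.0941] box[ 0.6618 -0.1356] 25x25mm yaw-55.1 z0.0943 rgb[42 41 41]
(0.053, 0.06)
  n485 mean[ 0.5653 -0.1381  0.0577] box[ 0.5613 -0.1439] 47x40mm yaw-41.7 z0.0584 rgb[105  60  30]
  n822 mean[ 0.659  -0.1297  0.0568] box[ 0.6613 -0.135 ] 48x46mm yaw23.3 z0.0565 rgb[169 164 158]
  n506 mean[ 0.6632 -0.204   0.0568] box[ 0.6608 -0.2159] 48x40mm yaw-12.1 z0.0566 rgb[181 175 168]
delta [ -1.6   1.1 123.7] turn 0.001 q6 0.97 q1 -0.2
```

Request:
{"op": "move_arm", "data": {"deltas": [[[-1.5,1,45],[0,0,0],46],[[-1.5,1,85],[0,0,0],46],[[-1.5,1,112],[0,0,0],46],[[-1.5,1,123.5],[0,0,0],46],[[-1.5,1,123.5],[0,0,0],46],[[-1.5,1,123.5],[0,0,0],15],[[-1.5,1,123.5],[0,0,0],15],[[-1.5,1,123.5],[0,0,0],15],[[-1.5,1,123.5],[0,0,0],15],[[-1.5,1,90],[0,0,0],15],[[-1.5,1,45],[0,0,0],15],[[-1.5,1,0],[0,0,0],15]]}}

```text
t: 28.6
eef_pos: [0.6611, -0.1362, 0.1961]
eef_rot: [[-0.39, 0.921, -0.0], [0.921, 0.39, -0.0], [-0.0, -0.0, -1.0]]
contact_force: [1.0, -0.6, -0.7]
finger_gap: 0.024
grasp_force: 49.5
```

Request:
{"op": "move_arm", "data": {"deltas": [[[90,0,-10],[0,0,0.15],15],[[297.5,36,-10],[0,0,0.456],15],[[297.5,36,-10],[0,0,0.456],15],[[297.5,36,-10],[0,0,0.456],15],[[297.5,36,-10],[0,0,0.456],15],[[297.5,36,-10],[0,0,0.456],15],[[297.5,36,-10],[0,0,0.456],15],[[297.5,36,-10],[0,0,0.456],15],[[297.5,36,-10],[0,0,0.456],15],[[297.5,36,-10],[0,0,0.456],15]]}}

```text
t: 29.6
eef_pos: [0.5791, 0.1505, 0.2044]
eef_rot: [[0.057, 0.998, 0.0], [0.998, -0.057, -0.0], [-0.0, 0.0, -1.0]]
contact_force: [1.4, 0.3, -1.7]
finger_gap: 0.0244
grasp_force: 49.7
```

```bash
python3 - <<'E'
from h import *
P=shot("wrist");s=sense();print(s["eef_pos"],s["finger_gap"],np.degrees(yaw(np.array(s["eef_rot"]))))
held(P,0)
x,y=cw(.052,.0);deltas((x,y,.079,86.9))
E
```

```text
[0.57909428 0.15045876 0.20431693] 0.02435570331968519 86.7045723234384
held body local min [30.    -4.068] max [77.2 22.5] z [0.13986029 0.18725193]
 box (array([0.58094897, 0.17461668]), 45.61126708984375, 1.9232202768325806, -3.3763504028320312)
delta [  2.5  -1.1 125.3] turn -0.003 q6 1.88 q1 0.25
```

Request:
{"op": "move_arm", "data": {"deltas": [[[2,-1.5,0],[0,0,0],15],[[2,-1.5,40],[0,0,0],15],[[2,-1.5,75],[0,0,0],15],[[2,-1.5,105],[0,0,0],15],[[2,-1.5,120],[0,0,0],15],[[2,-1.5,125],[0,0,0],15],[[2,-1.5,125],[0,0,0],15],[[2,-1.5,125],[0,0,0],34],[[2,-1.5,125],[0,0,0],34],[[2,-1.5,125],[0,0,0],34],[[2,-1.5,90],[0,0,0],34],[[2,-1.5,45],[0,0,0],34]]}}

```text
t: 30.85
eef_pos: [0.5762, 0.1536, 0.1583]
eef_rot: [[0.056, 0.998, -0.004], [0.998, -0.056, -0.001], [-0.001, -0.004, -1.0]]
contact_force: [1.7, 0.5, 0.3]
finger_gap: 0.034
grasp_force: 0.0
```

Request:
{"op": "move_arm", "data": {"deltas": [[[0,0,-40],[0,0,0],34],[[0,0,-40],[0,0,0],34],[[0,0,-40],[0,0,0],34]]}}

```text
t: 31.15
eef_pos: [0.5779, 0.154, 0.2006]
eef_rot: [[0.056, 0.998, 0.002], [0.998, -0.056, 0.001], [0.001, 0.002, -1.0]]
contact_force: [0.7, -0.4, -0.3]
finger_gap: 0.034
grasp_force: 0.0
```

```bash
python3 - <<'E'
from h import *
P=shot("wrist");s=sense();print(s["eef_pos"],s["finger_gap"],s["contact_force"])
incrate(P,((.119,.128),(.094,.105)))
deltas((.6602,-.2198,.2,78))
E
```

```text
[0.57737034 0.15389456 0.1991102 ] 0.03379689593701417 [ 0.67659889 -0.38298618 -0.52610929]
  crate (0.119, 0.128) local [-24.9  49.2] 35x8 yaw87 z0.1241 [65 64 62]
  crate (0.094, 0.105) local [-25.  -50.6] 65x11 yaw-4 z0.0997 [27 27 29]
  crate (0.094, 0.105) local [-22.9  35.9] 9x4 yaw-65 z0.0991 [43 42 42]
  crate (0.094, 0.105) local [-22.4  63.3] 8x2 yaw-78 z0.1001 [44 41 40]
  crate (0.094, 0.105) local [ 48.  -53.9] 25x25 yaw87 z0.1002 [32 31 33]
  crate (0.094, 0.105) local [51.9  1.7] 25x25 yaw86 z0.1003 [30 29 29]
delta [-368.5  103.5   -0.9] turn 0.154 q6 1.89 q1 0.26
```

Square B stands at (52, 1.7); I'll slide it 3 mm toward −y so the last square has more room.

Request:
{"op": "move_arm", "data": {"deltas": [[[0,0,45],[0,0,0],34],[[0,0,85],[0,0,0],34],[[0,0,112],[0,0,0],34],[[0,0,118],[0,0,0],34],[[0,0,118],[0,0,0],15],[[0,0,118],[0,0,0],15],[[0,0,117],[0,0,0],15],[[-1.5,0,117],[0,0,0],15],[[-3.5,0,117],[0,0,0],15],[[-3.5,0,117],[0,0,0],15],[[-3.5,0,117],[0,0,0],34],[[-3.5,0,117],[0,0,0],34]]}}

```text
t: 32.4
eef_pos: [0.5772, 0.1504, 0.0825]
eef_rot: [[0.056, 0.998, 0.0], [0.998, -0.056, 0.0], [0.0, 0.0, -1.0]]
contact_force: [0.7, -0.2, 0.3]
finger_gap: 0.0341
grasp_force: 0.0
```

Request:
{"op": "move_arm", "data": {"deltas": [[[0,0,0],[0,0,0],34],[[0,0,-40],[0,0,0],34],[[0,0,-80],[0,0,0],34],[[0,0,-120],[0,0,0],34],[[0,0,-120],[0,0,0],34],[[0,0,-120],[0,0,0],34]]}}

```text
t: 33.0
eef_pos: [0.5776, 0.1506, 0.2031]
eef_rot: [[0.055, 0.998, 0.002], [0.998, -0.055, 0.001], [0.001, 0.002, -1.0]]
contact_force: [-0.7, 0.9, -1.8]
finger_gap: 0.0343
grasp_force: 0.0
```

```bash
python3 - <<'E'
from h import *
P=shot("wrist");s=sense();print(s["eef_pos"],s["finger_gap"],s["contact_force"])
incrate(P,((.119,.128),(.094,.105),(.058,.064)))
deltas((.6605,-.2198,.2,77.5))
E
```

```text
[0.5770658  0.15040678 0.20167992] 0.03380668928630074 [-0.44002357 -0.39601048 -0.25887035]
  crate (0.119, 0.128) local [-24.9  49. ] 36x8 yaw87 z0.1240 [65 64 62]
  crate (0.094, 0.105) local [-24.8 -50.8] 65x12 yaw-5 z0.0997 [27 27 30]
  crate (0.094, 0.105) local [-22.3  63. ] 8x1 yaw89 z0.0997 [44 42 40]
  crate (0.094, 0.105) local [ 48.  -53.9] 26x25 yaw-60 z0.1003 [33 32 33]
  crate (0.094, 0.105) local [54.4 -0.8] 25x25 yaw45 z0.1003 [29 28 29]
  crate (0.058, 0.064) local [  1.7 -27. ] 163x100 yaw-3 z0.0614 [190 187 183]
  crate (0.058, 0.064) local [-52.3  66.3] 17x4 yaw-2 z0.0598 [100  56  28]
  crate (0.058, 0.064) local [-5.5 53.6] 32x29 yaw3 z0.0606 [110  65  35]
delta [-365.   103.9    1.7] turn 0.163 q6 1.88 q1 0.25
```

Request:
{"op": "move_arm", "data": {"deltas": [[[-365,104,0],[0,0,0.16],46],[[-365,104,0],[0,0,0.16],46],[[-365,104,0],[0,0,0.16],46],[[-365,104,0],[0,0,0.16],46],[[-365,104,0],[0,0,0.16],46],[[-365,104,0],[0,0,0.16],46],[[-365,104,0],[0,0,0.16],46],[[-365,104,0],[0,0,0.16],46],[[-365,104,0],[0,0,0.16],46],[[-365,104,0],[0,0,0.16],46],[[-365,104,0],[0,0,0.16],46],[[-365,104,0],[0,0,0.16],46]]}}

```text
t: 34.25
eef_pos: [0.6606, -0.2185, 0.2022]
eef_rot: [[0.212, 0.977, -0.0], [0.977, -0.212, 0.0], [0.0, -0.0, -1.0]]
contact_force: [-0.1, -1.0, -0.0]
finger_gap: 0.046
grasp_force: 0.0
```

```bash
python3 - <<'E'
from h import *
P=shot("wrist");s=sense();print(s["eef_pos"],np.degrees(yaw(np.array(s["eef_rot"]))))
for h in((.089,.1),(.053,.06)): print(h);report(P,*h,x=(.52,.73),y=(-.26,-.1),gap=2,minpx=60)
deltas((.6605,-.2198,.071,77.8))
E
```

```text
[ 0.66064801 -0.21860516  0.20244244] 77.73159153206979
(0.089, 0.1)
  n751 mean[ 0.5601 -0.1463  0.0942] box[ 0.5595 -0.1464] 25x25mm yaw-55.0 z0.0944 rgb[15 14 14]
  n607 mean[ 0.6606 -0.2193  0.0942] box[ 0.6605 -0.2198] 25x25mm yaw-56.7 z0.0943 rgb[25 25 25]
(0.053, 0.06)
  n504 mean[ 0.5691 -0.1448  0.0577] box[ 0.5626 -0.1463] 47x40mm yaw-86.4 z0.0584 rgb[105  59  28]
  n802 mean[ 0.6612 -0.2142  0.0568] box[ 0.6602 -0.2203] 48x48mm yaw77.9 z0.0565 rgb[155 150 144]
delta [-1.200e+00  1.000e-01  1.314e+02] turn -0.001 q6 1.47 q1 -0.32
```

Request:
{"op": "move_arm", "data": {"deltas": [[[-1,0,50],[0,0,0],46],[[-1,0,95],[0,0,0],46],[[-1,0,122],[0,0,0],46],[[-1,0,131],[0,0,0],46],[[-1,0,131],[0,0,0],46],[[-1,0,131],[0,0,0],15],[[-1,0,131],[0,0,0],15],[[-1,0,131],[0,0,0],15],[[-1,0,131],[0,0,0],15],[[-1,0,95],[0,0,0],15],[[-1,0,45],[0,0,0],15],[[-1,0,0],[0,0,0],15]]}}

```text
t: 35.5
eef_pos: [0.6602, -0.2208, 0.205]
eef_rot: [[0.214, 0.977, 0.001], [0.977, -0.214, -0.0], [-0.0, 0.001, -1.0]]
contact_force: [0.3, -0.4, -1.2]
finger_gap: 0.0244
grasp_force: 49.7
```

Request:
{"op": "move_arm", "data": {"deltas": [[[397,-167.5,-5],[0,0,-0.159],15],[[397,-167.5,-5],[0,0,-0.159],15],[[397,-167.5,-5],[0,0,-0.159],15],[[397,-167.5,-5],[0,0,-0.159],15],[[397,-167.5,-5],[0,0,-0.159],15],[[397,-167.5,-5],[0,0,-0.159],15],[[397,-167.5,-5],[0,0,-0.159],15],[[397,-167.5,-5],[0,0,-0.159],15],[[397,-167.5,-5],[0,0,-0.159],15],[[397,-167.5,-5],[0,0,-0.159],15],[[397,-167.5,-5],[0,0,-0.159],15],[[397,-167.5,-5],[0,0,-0.159],15]]}}

```text
t: 36.7
eef_pos: [0.5821, 0.2021, 0.2077]
eef_rot: [[0.057, 0.998, 0.001], [0.998, -0.057, -0.0], [-0.0, 0.001, -1.0]]
contact_force: [0.2, 0.5, -1.4]
finger_gap: 0.0247
grasp_force: 49.8
```

```bash
python3 - <<'E'
from h import *
P=shot("wrist");s=sense();print(s["eef_pos"],s["finger_gap"],np.degrees(yaw(np.array(s["eef_rot"]))))
held(P,0);T=shot("top");incrate(T,((.119,.128),(.094,.105)))
x,y=cw(.052,.051);deltas((x,y,.079,86.9))
E
```

```text
[0.58211482 0.20174233 0.20760646] 0.024112921456828078 86.6799249204946
held body local min [29.4  47.76] max [76.4 73.9] z [0.14381482 0.19053242]
 box (array([0.58213495, 0.22577615]), 46.395240783691406, 3.00823712348938, -0.9371490478515625)
  crate (0.094, 0.105) local [-25.4 -51.4] 64x12 yaw-6 z0.0997 [91 94 94]
  crate (0.094, 0.105) local [ 47.4 -54.1] 24x22 yaw89 z0.1007 [78 77 72]
  crate (0.094, 0.105) local [53.5 -0.9] 24x22 yaw-0 z0.1001 [75 74 70]
delta [  2.2  -1.4 128.5] turn -0.004 q6 1.96 q1 0.33
```

Request:
{"op": "move_arm", "data": {"deltas": [[[0,-1,0],[0,0,0],15],[[0,-1,45],[0,0,0],15],[[0,-1,80],[0,0,0],15],[[0,-1,108],[0,0,0],15],[[0,-1,123],[0,0,0],15],[[0,-1,128],[0,0,0],15],[[0,-1,128],[0,0,0],15],[[0,-1,128],[0,0,0],34],[[0,-1,128],[0,0,0],34],[[0,-1,128],[0,0,0],34],[[0,-1,95],[0,0,0],34],[[0,-1,50],[0,0,0],34]]}}

```text
t: 38.0
eef_pos: [0.5796, 0.2025, 0.1559]
eef_rot: [[0.057, 0.998, -0.004], [0.998, -0.057, -0.001], [-0.002, -0.004, -1.0]]
contact_force: [1.5, -0.3, 0.5]
finger_gap: 0.034
grasp_force: 0.0
```

Request:
{"op": "move_arm", "data": {"deltas": [[[0,0,-45],[0,0,0],34],[[-70,-70,-80],[0,0,0],34],[[-120,-80,-80],[0,0,0],34],[[-120,-80,-80],[0,0,0],34],[[-120,-80,-80],[0,0,0],34],[[-120,-80,-80],[0,0,0],34]]}}

```text
t: 38.6
eef_pos: [0.4942, 0.087, 0.2383]
eef_rot: [[0.058, 0.998, 0.002], [0.998, -0.058, 0.001], [0.001, 0.002, -1.0]]
contact_force: [0.1, -1.0, -0.0]
finger_gap: 0.0342
grasp_force: 0.0
```

```bash
python3 - <<'E'
from h import *
P=shot("wrist");s=sense();print(s["eef_pos"],s["finger_gap"],s["contact_force"])
incrate(P,((.119,.128),(.094,.105),(.085,.094),(.058,.064)))
X,_,_=cloud(P);L=np.array([local(q) for q in X[(X[:,2]>.004)]]);Z=X[X[:,2]>.004][:,2]
for a,b,nm,ax in((-70,20,"caddy/case edges",1),):
    for xc in range(-65,20,15):
        k=(abs(L[:,0]-xc)<5)&(abs(L[:,1])<45)
        y=L[k][:,1];z=Z[k]; print(xc,"caddy low edge",np.round(np.percentile(y[(z>.028)&(z<.036)&(y>10)],[2,10]) if ((z>.028)&(z<.036)&(y>10)).sum()>5 else 0,1),"case top edge",np.round(np.percentile(y[(z>.057)&(z<.065)&(y<0)],[90,98]) if ((z>.057)&(z<.065)&(y<0)).sum()>5 else 0,1))
cv2.imwrite("pics/w7.png",P[0]["frame"][...,::-1])
deltas((.5592,-.1464,.2,86.9))
E
```

```text
[0.49448695 0.08767762 0.23758187] 0.03434490639940549 [-0.51863606  0.25169166  0.06925378]
  crate (0.119, 0.128) local [-25.5  48.7] 35x7 yaw87 z0.1241 [115 112 110]
  crate (0.094, 0.105) local [-25.5 -51.5] 65x12 yaw-3 z0.0998 [27 27 28]
  crate (0.094, 0.105) local [ 47.7 -54. ] 25x24 yaw-2 z0.1003 [46 45 46]
  crate (0.094, 0.105) local [54.1 -1.3] 25x25 yaw37 z0.1002 [47 46 47]
  crate (0.094, 0.105) local [52.7 50. ] 25x25 yaw86 z0.1002 [40 40 41]
  crate (0.085, 0.094) local [-50.9  53.6] 21x21 yaw-82 z0.0923 [211 211 212]
  crate (0.085, 0.094) local [-4.4 53.1] 21x21 yaw89 z0.0922 [212 212 214]
  crate (0.085, 0.094) local [ 42.3 -48.8] 25x11 yaw40 z0.0893 [16 16 16]
  crate (0.085, 0.094) local [46.4 -0.9] 24x9 yaw83 z0.0896 [18 18 18]
  crate (0.085, 0.094) local [46.  46.9] 25x11 yaw-69 z0.0897 [18 18 18]
  crate (0.058, 0.064) local [ 23.4 -15.5] 220x117 yaw41 z0.0614 [177 174 173]
  crate (0.058, 0.064) local [-49.9  50.5] 30x23 yaw25 z0.0602 [110  66  36]
  crate (0.058, 0.064) local [-5.2 50.3] 29x23 yaw-21 z0.0605 [109  66  37]
-65 caddy low edge [24.3 24.3] case top edge [-28.4 -27.4]
-50 caddy low edge [24.2 24.3] case top edge [-28.4 -27.5]
-35 caddy low edge [24.2 24.2] case top edge [-28.6 -27.7]
-20 caddy low edge [24.1 24.1] case top edge [-29.4 -27.8]
-5 caddy low edge [24.1 24.1] case top edge [-29.7 -28.7]
10 caddy low edge [24. 24.] case top edge [-29.8 -28.8]
delta [-230.    78.    37.6] turn -0.003 q6 1.8 q1 0.18
```

View pics/w7.png

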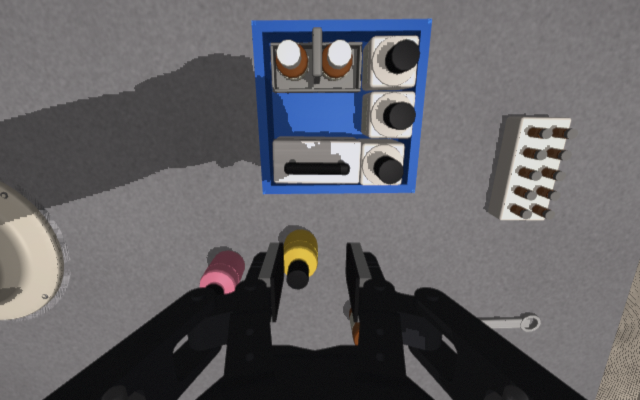

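Three squares, case and caddy are neatly in place. The middle slot at (310,115) is free and 52 mm wide. Now the amber round bottle.

Request:
{"op": "move_arm", "data": {"deltas": [[[-230,78,37],[0,0,0],46],[[-230,78,37],[0,0,0],46],[[-230,78,37],[0,0,0],46],[[-230,78,37],[0,0,0],46],[[-230,78,37],[0,0,0],46],[[-230,78,37],[0,0,0],46],[[-230,78,37],[0,0,0],46],[[-230,78,37],[0,0,0],46],[[-230,78,37],[0,0,0],46]]}}

```text
t: 39.55
eef_pos: [0.5593, -0.145, 0.2005]
eef_rot: [[0.055, 0.999, 0.0], [0.999, -0.055, 0.0], [0.0, 0.0, -1.0]]
contact_force: [1.3, 0.2, -0.4]
finger_gap: 0.0463
grasp_force: 0.0
```

```bash
python3 - <<'E'
from h import *
P=shot("wrist");s=sense();print(s["eef_pos"],np.degrees(yaw(np.array(s["eef_rot"]))))
for h in((.089,.1),): print(h);report(P,*h,x=(.5,.63),y=(-.26,-.1),gap=2,minpx=60)
deltas((.5592,-.1464,.071,86.9))
E
```

```text
[ 0.55922245 -0.14507421  0.20065916] 86.8708920615733
(0.089, 0.1)
  n621 mean[ 0.5588 -0.1455  0.0943] box[ 0.5587 -0.1463] 25x25mm yaw87.2 z0.0944 rgb[28 27 27]
delta [ -1.3  -0.  129.7] turn -0.001 q6 1.37 q1 -0.25
```

Request:
{"op": "move_arm", "data": {"deltas": [[[-1,0,50],[0,0,0],46],[[-1,0,95],[0,0,0],46],[[-1,0,121],[0,0,0],46],[[-1,0,129.5],[0,0,0],46],[[-1,0,129.5],[0,0,0],46],[[-1,0,129.5],[0,0,0],15],[[-1,0,129.5],[0,0,0],15],[[-1,0,129.5],[0,0,0],15],[[-1,0,129.5],[0,0,0],15],[[-1,0,95],[0,0,0],15],[[-1,0,45],[0,0,0],15],[[-1,0,0],[0,0,0],15]]}}

```text
t: 40.8
eef_pos: [0.5588, -0.1474, 0.203]
eef_rot: [[0.057, 0.998, 0.001], [0.998, -0.057, -0.0], [-0.0, 0.001, -1.0]]
contact_force: [-0.1, -0.4, -1.2]
finger_gap: 0.0243
grasp_force: 49.8
```

Request:
{"op": "move_arm", "data": {"deltas": [[[298,-64.5,-5],[0,0,0],15],[[298,-64.5,-5],[0,0,0],15],[[298,-64.5,-5],[0,0,0],15],[[298,-64.5,-5],[0,0,0],15],[[298,-64.5,-5],[0,0,0],15],[[298,-64.5,-5],[0,0,0],15],[[298,-64.5,-5],[0,0,0],15],[[298,-64.5,-5],[0,0,0],15],[[298,-64.5,-5],[0,0,0],15],[[298,-64.5,-5],[0,0,0],15],[[298,-64.5,-5],[0,0,0],15]]}}

```text
t: 41.9
eef_pos: [0.5117, 0.1525, 0.2054]
eef_rot: [[0.059, 0.998, 0.0], [0.998, -0.059, -0.0], [-0.0, 0.0, -1.0]]
contact_force: [-0.3, 0.8, -1.9]
finger_gap: 0.0245
grasp_force: 49.9
```

```bash
python3 - <<'E'
from h import *
P=shot("wrist");s=sense();print(s["eef_pos"],s["finger_gap"],np.degrees(yaw(np.array(s["eef_rot"]))),"tcp local",local(s["eef_pos"]))
held(P,0)
x,y=cw(-.015,-.0022);deltas((x,y,.079,86.9))
E
```

```text
[0.51163413 0.152644   0.2053448 ] 0.024593845476301907 86.654595407545 tcp local [-14.4  -3.9]
held body local min [-37.1    -2.113] max [ 8.3 21.1] z [0.14111176 0.18820086]
 box (array([0.51246301, 0.16889395]), 46.2498779296875, 17.99256706237793, -3.7604293823242188)
delta [  1.7  -0.6 126.3] turn -0.004 q6 1.92 q1 0.29
```

Request:
{"op": "move_arm", "data": {"deltas": [[[0.3,0,45],[0,0,0],15],[[0.3,0,80],[0,0,0],15],[[0.3,0,105],[0,0,0],15],[[0.3,0,120],[0,0,0],15],[[0.3,0,126],[0,0,0],15],[[0.3,0,126],[0,0,0],15],[[0.3,0,126],[0,0,0],15]]}}

```text
t: 42.65
eef_pos: [0.5121, 0.154, 0.0804]
eef_rot: [[0.057, 0.998, 0.002], [0.998, -0.057, 0.0], [0.001, 0.002, -1.0]]
contact_force: [0.5, -0.7, -2.1]
finger_gap: 0.0245
grasp_force: 50.0
```

No resistance on the way in; releasing and backing off.

Request:
{"op": "move_arm", "data": {"deltas": [[[0,0,0.5],[0,0,0],34],[[0,0,0.5],[0,0,0],34],[[0,0,0.5],[0,0,0],34],[[0,0,-40],[0,0,0],34],[[0,0,-80],[0,0,0],34],[[-30,0,-130],[0,0,0],34],[[-80,0,-170],[0,0,0],34],[[-80,0,-170],[0,0,0],34],[[-80,0,-170],[0,0,0],34],[[-80,0,-170],[0,0,0],34]]}}

```text
t: 43.65
eef_pos: [0.507, 0.0742, 0.249]
eef_rot: [[0.057, 0.998, 0.0], [0.998, -0.057, 0.0], [0.0, 0.0, -1.0]]
contact_force: [-0.1, -0.2, -1.2]
finger_gap: 0.0341
grasp_force: 0.0
```

```bash
python3 - <<'E'
from h import *
P=shot("wrist");s=sense();print(s["eef_pos"],s["t"])
incrate(P,((.119,.128),(.094,.105),(.085,.094)))
cv2.imwrite("pics/w8.png",P[0]["frame"][...,::-1])
T=shot("top");incrate(T,((.119,.128),(.094,.105)));report(T,.088,.101,y=(-.42,.03),gap=2)
E
```

```text
[0.50676202 0.07460618 0.24827526] 43.7
  crate (0.119, 0.128) local [-25.2  48.6] 35x8 yaw88 z0.1241 [113 111 108]
  crate (0.094, 0.105) local [-25.4 -51.4] 64x12 yaw-3 z0.0998 [24 23 24]
  crate (0.094, 0.105) local [-15.5  -1.4] 25x24 yaw-48 z0.1003 [49 45 43]
  crate (0.094, 0.105) local [ 47.8 -54.3] 25x24 yaw-47 z0.1003 [51 50 50]
  crate (0.094, 0.105) local [54.2 -1.4] 25x25 yaw59 z0.1003 [49 48 48]
  crate (0.094, 0.105) local [52.8 49.8] 25x25 yaw39 z0.1003 [41 41 41]
  crate (0.085, 0.094) local [-50.9  53.3] 21x21 yaw2 z0.0922 [209 209 209]
  crate (0.085, 0.094) local [-4.1 53. ] 21x20 yaw86 z0.0922 [210 210 212]
  crate (0.085, 0.094) local [ 40.5 -49. ] 23x7 yaw51 z0.0903 [17 16 16]
  crate (0.085, 0.094) local [45.5 -2. ] 23x7 yaw-89 z0.0892 [18 18 18]
  crate (0.085, 0.094) local [47.3 44.7] 25x10 yaw-49 z0.0898 [15 15 15]
  n57 mean[ 0.3602 -0.0486  0.0952] box[ 0.3605 -0.0491] 23x23mm yaw-45.5 z0.0950 rgb[88 60 66]
  n54 mean[ 0.4684 -0.0219  0.0946] box[ 0.4683 -0.0208] 22x21mm yaw-2.4 z0.0945 rgb[89 81 40]
  n56 mean[ 0.5836 -0.3135  0.0946] box[ 0.5836 -0.3135] 23x22mm yaw25.7 z0.0948 rgb[61 50 49]
```

View pics/w8.png

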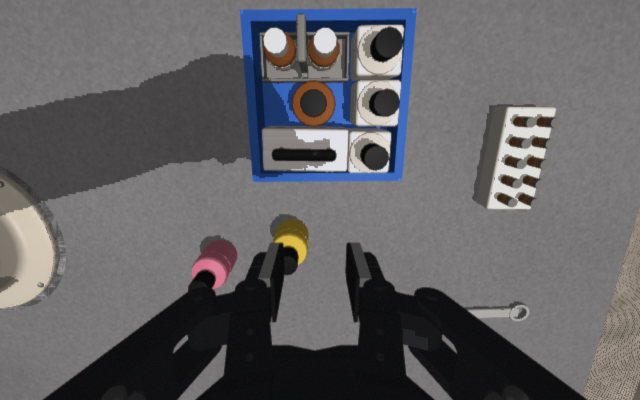

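Everything stands in the crate: cap tops are all at 100 mm, the small caps at 92 mm and the handle at 124 mm. The middle amber bottle is at (313,103). Only the look-alikes and bystanders remain on the bench, and the gripper is clear.

```bash
python3 -c "
from bench import job_done
print(job_done())"
```

```text
the job is handed in; nothing more can be done
None
```

I packed the crate and handed the job in at about 44 s: the caddy with both small bottles, the parts case and all four larger bottles found on the bench are upright on its floor by the final camera check, and I left everything else on the bench alone; the job call returned no verdict.

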